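# Hold the portafilter in the coffee grinder's fork with the start button pressed

## Task

Grind a dose of coffee: lift the portafilter out of its tamping stand by the handle, set it level in the grinder's fork with its rim on the two prongs under the chute, and push it straight in so that its cup presses the sprung start button behind it. The grinder only runs while the button is held, so finish still holding the handle, with the button pushed in steadily about 8 mm of its 12 mm travel: not let out again, and not rammed against its stop. Leave the tamper, the coffee jar and the mug standing where they are.

Things in the scene. Friction and masses are not known exactly. Their poses are not given: they have to be found in the camera images.
- portafilter: loose, 0.17-0.33 kg: open steel filter cup, long black handle along its -x. Origin: centre of the cup's underside, z up, 32 mm above the worktop at the start. Cup 58 mm across, 28 mm high, then a rim 74 mm across up to 38 mm, an ear at each side (89 mm over them). Handle flat-sided, 24 mm wide, 29 mm high, 62 to 166 mm from the cup's axis, level, its axis 34 mm above the origin
- handle_mid (a point): point on the axis of the portafilter's handle, 110 mm from the cup's axis, 34 mm above the portafilter's origin; a good place to pinch the handle by its flat sides (24 mm apart). Axes as the portafilter's.
- rim_centre (a point): point on the cup's axis of the portafilter at the underside of its rim, 28 mm above the portafilter's origin. Axes as the portafilter's.
- tamping_stand: fixed stand: wooden foot 142 x 92 x 12 mm; black ring 82 mm across (63 mm hole), top 60 mm above the worktop, in which the portafilter hangs by its rim; on its -x side, 69 to 79 mm from the ring's axis, a post with a notch that carries the front of the handle (notch sides 60 mm above the worktop). Origin: on the worktop under the ring's axis. The portafilter lifts straight up 30 mm to leave it
- grinder: fixed coffee grinder, 353 mm tall, 124 wide. Origin on the worktop below fork_seat; +x points into it, front faces -x. Black base 24 mm high; aluminium column from x=45 mm; amber hopper. Steel fork: two level prongs, top 115 mm high, 10 mm thick, gap 64 mm, out to x=-30 mm, then splayed tips to x=-52 mm. Chute arm above (46 mm wide, out to x=-15 mm), its mouth 165 mm high
- fork_seat (a point): point midway between the prongs at the height of their top, 115 mm above the worktop, where the cup's axis stands when the cup just touches the unpressed button. Axes as the grinder's: +x points into the machine.
- start_button (a joint): travel of the sprung start button, a grey plunger 18 mm across between the prongs, 14 mm below their top, pushed along the grinder's +x. 0 = out, 0.012 m = at its stop. It pushes back with 3 N at first, 0.5 N more per mm (7 N at 8 mm, 9 N at the stop). With the cup touching it, the travel equals the x of rim_centre in the frame of fork_seat
- tamper: bystander: steel coffee tamper standing on the worktop, 57 mm across, 84 mm tall. Origin: centre of its underside.
- coffee_jar: bystander: jar with red lid standing on the worktop, 63 mm across, 134 mm tall. Origin: centre of its underside.
- mug: bystander: white mug on the worktop, 92 x 127 mm with its handle, 95 mm tall. Origin: centre of its underside.
Things that resemble listed ones, but are neither listed nor needed, are in the scene too. What is shaped like the tamping_stand but blue or turquoise is not meant.

How it is judged:
By the outcome, as a careful person would: the job done as asked, in the order asked, and still so for the second after the job is handed in, while the arm keeps its last pose, push and grip.
It also fails if it takes over 48 s, if anything falls off the work surface, if the arm or the gripper's body presses on something with over 40 N, if the wrist force passes 120 N, or if a joint passes its speed limit or range.

## Robot

A 7-joint arm with a two-finger parallel gripper is mounted at the origin on a cart in front of the work surface, level with it; the furniture and walls round the work are solid. World frame = base frame: x ahead of the robot, y to its left, z up, the work surface at z = 0. Lengths are in m, angles in rad, forces in N, time in s.
With the tool pointing down it reaches from about 0.4 to 0.85 m from the base axis. Payload 4.5 kg.
Tool frame: the origin (TCP) lies midway between the tips of the shut fingers; the grasp point (between the pads) lies r.grip_point_offset behind it (r.grip_point_offset is the distance from the TCP to the grasp point, in m); z points along the fingers, y is the direction in which the jaws open and shut (so a half turn about z gives the same grasp; the last joint's range is limited). The gripper opens to 85 mm and grips with 20 to 120 N. Pads are 22 mm wide; open, the fingers measure 114 mm over their backs; the gripper's body (76 mm by 85 mm) begins 54 mm behind the grasp point. The pads swing forward as they close: fully open they stand 13 mm farther back than shut.
Start: joints at [-1.098, 0.689, -0.195, 1.565, 0.157, 0.902, -0.215], TCP at [0.266, 0.566, 0.196] pointing down, gripper open.
Joint ranges: [-3.01, 3.01], [-0.46, 2.08], [-1.47, 1.51], [0.13, 2.56], [-1, 4.14], [0.04, 2.09], [-2.66, 2.66]. Speed limits (rad/s): [2.57, 2.57, 3.14, 3.14, 3.14, 3.14, 3.14].

## Interface

Orientations are given as a rotation vector (axis times angle).
In Python, from bench import r gives the robot as it stands. The module is installed in compiled form; this text tells all that it offers.
- The arm moves only by the shell command python3 -m crank 'ROWS'. ROWS is JSON, a list of rows, each an object of numbers: "tx", "ty", "tz": the shift along the tool's x, y, z in m; "ax", "ay", "az": the turn, a rotation vector about the tool's x, y, z in degrees; "gripper": the gripper's target within -1 to 1 (fully open at 1, half-way at 0, shut at -1). A call has 1 to 10 rows; each row is the pose to reach, as a shift and turn from the pose commanded when the call began, along the tool's axes at that moment; what a row does not reach only later rows make up. A row lasts 1/12 s, in which the tool goes at most 41.7 mm and 7.16 degrees, less where a joint would pass 70% of its speed; a pose out of reach is approached as far as the arm can. A call with a gripper value outside its range is refused whole. The fingers move at their own pace and stop on an object; the grip force is fixed at half the most. Time passes only in rows, so rows that repeat a pose let the fingers close. It gives the time, the measured TCP pose, the force and the opening at its end, in the units of the state.
- r.observe(): the state, without advancing time (a new reading comes with each control period).
- r.capture(name): name is "scene" or "side" or "wrist"; returns a dict with "image" (400x640x3 uint8, blue, green, red), "fx", "fy", "cx", "cy" (pixels), "origin" and "orientation" of the camera in the world. Camera axes: x right, y down, z forward; pixel columns grow to the right and rows downward; lengths in m; the calibration is good to about 2 mm. A picture is of the moment at which its call begins. There is no depth.
- r.finish_job(): hands the job in, once; it reports no verdict.
Trained networks look in the newest picture that a camera, given by its name, has taken for a name from the list of things; names that differ only in an ending like _2 or _b are one class to them, and where a whole thing is asked for, a point or a joint stands for the part that bears it (a point fixed in the world has none). Each returns a list of dicts, best first, with "score" (0 to 1); they miss things now and then, are a little off and sometimes report something else, mostly with a low value. They report only what shows in the picture. A call takes as long as a camera call. They do not tell look-alikes from the thing itself.
- r.spot_in(name, camera): "bbox" ([left, top, right, bottom] in pixels, round what is visible of it).
- r.masks_of(name, camera): "region" (400x640 bool, what is visible of it) and "bbox" ([left, top, right, bottom] in pixels, round what is visible of it).
The state is a dict: "time_s": time; "q": joint angles; "joint_velocities": joint speeds; "tau": joint torques, N m; "tcp_pos": TCP position; "eef_rot": TCP orientation; "contact_force": force on the tool from outside, world axes, zero at the start; "moment": the same for the moment, N m; "opening": opening from 0.0 (shut) to 1.0 (fully open).
Only numpy, scipy, OpenCV 4.12 (cv2) and the standard library are available. Lean on these libraries where they do the work, as an engineer would, in place of code of your own. Each camera call takes 0.05 s, during which the arm holds its last target.

## Working session

There is one attempt and no reset: what is moved stays moved. The work goes in short steps, Python scripts to look and compute and a shell command to move; the robot and the scene stay as the last step left them, time stands still between calls to the robot, and variables do not carry over. Pictures are saved under pics/ and viewed, and the job is handed in when it is done.

```bash
mkdir -p pics; python3 - <<'E'
from bench import r
import cv2,numpy as np
np.set_printoptions(precision=4,suppress=True)
s=r.observe(); print(s['time_s'],s['tcp_pos'],s['eef_rot'],s['opening'],s['contact_force'],r.grip_point_offset)
for c in ['scene','side']:
    d=r.capture(c); cv2.imwrite(f'pics/{c}0.png',d['image']); print(c,d['fx'],d['fy'],d['cx'],d['cy'],d['origin'],d['orientation'])
    for n in ['portafilter','tamping_stand','grinder','tamper','coffee_jar','mug','start_button']:
        print(n,[(np.round(x['bbox']).tolist(),round(x['score'],2)) for x in r.spot_in(n,c)])
print(r.observe()['time_s'])
E
```

```text
0.0 [0.2653 0.5651 0.1955] [-0.6836 -3.066   0.0029] 1.000408756705367 [-0.4966 -0.4614  0.5099] 0.0187
scene 456.6194947427964 456.6194947427964 317.65832064085885 197.90375859213322 [-0.0981 -0.9584  0.8863] [-2.1115  0.7216 -0.3892]
portafilter [([239.0, 166.0, 294.0, 198.0], 0.76)]
tamping_stand [([254.0, 182.0, 304.0, 209.0], 0.95), ([279.0, 251.0, 342.0, 300.0], 0.79), ([243.0, 211.0, 296.0, 257.0], 0.6), ([329.0, 116.0, 416.0, 254.0], 0.26)]
grinder [([329.0, 120.0, 414.0, 256.0], 0.93)]
tamper [([327.0, 178.0, 347.0, 201.0], 0.83)]
coffee_jar [([233.0, 126.0, 251.0, 165.0], 0.93)]
mug [([410.0, 266.0, 463.0, 319.0], 0.94)]
start_button []
side 459.4138377081913 459.4138377081913 320.43368783414843 194.82073653374573 [ 0.0027 -0.8762  1.5137] [-2.444   0.8007 -0.252 ]
portafilter [([260.0, 154.0, 307.0, 187.0], 0.75), ([334.0, 170.0, 349.0, 194.0], 0.47)]
tamping_stand [([277.0, 170.0, 314.0, 189.0], 0.95), ([263.0, 200.0, 306.0, 241.0], 0.75), ([296.0, 244.0, 341.0, 278.0], 0.74)]
grinder [([332.0, 146.0, 397.0, 240.0], 0.88)]
tamper [([333.0, 170.0, 344.0, 193.0], 0.62)]
coffee_jar [([257.0, 110.0, 267.0, 145.0], 0.69)]
mug [([391.0, 264.0, 425.0, 297.0], 0.65)]
start_button []
0.8
```

```bash
python3 - <<'E'
import cv2
a=cv2.imread('pics/scene0.png')[90:340,200:500]; cv2.imwrite('pics/scene0c.png',cv2.resize(a,None,fx=2.6,fy=2.4,interpolation=cv2.INTER_CUBIC))
a=cv2.imread('pics/side0.png')[90:310,220:460]; cv2.imwrite('pics/side0c.png',cv2.resize(a,None,fx=2.7,fy=2.7,interpolation=cv2.INTER_CUBIC))
E
```

```text
(no output)
```

View pics/scene0.png

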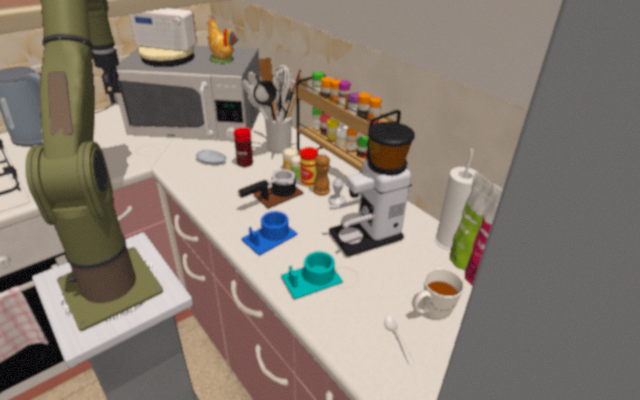

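View pics/scene0c.png

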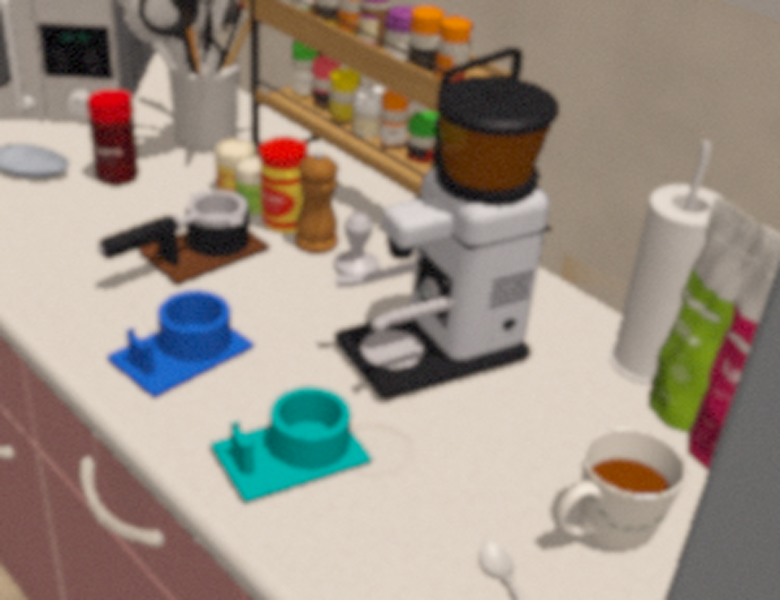

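View pics/side0c.png

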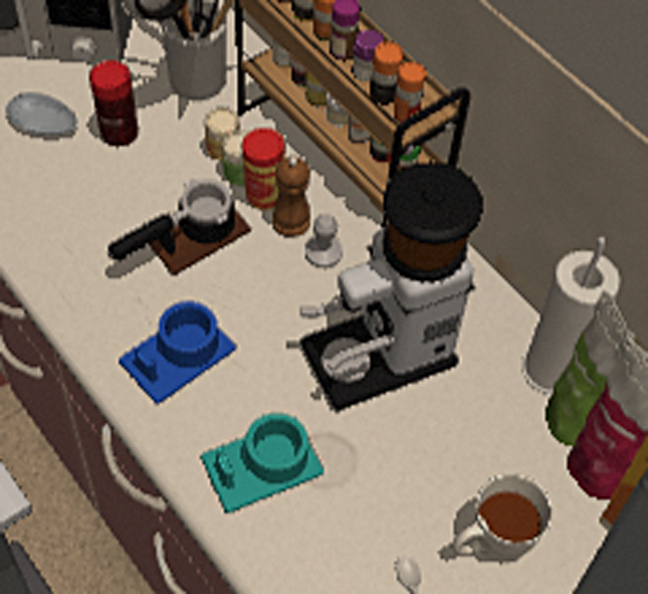

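```bash
cat > h.py <<'E'
import numpy as np,cv2,json
from scipy.spatial.transform import Rotation as R
np.set_printoptions(precision=4,suppress=True)
def ray(d,p):
    v=R.from_rotvec(d['orientation']).apply([(p[0]-d['cx'])/d['fx'],(p[1]-d['cy'])/d['fy'],1.]); return np.array(d['origin']),v/np.linalg.norm(v)
def onz(d,p,z):
    o,v=ray(d,p); return o+v*(z-o[2])/v[2]
def tri(ds,ps):
    A=np.zeros((3,3));b=np.zeros(3);L=[]
    for d,p in zip(ds,ps):
        o,v=ray(d,p);M=np.eye(3)-np.outer(v,v);A+=M;b+=M@o;L.append((o,M))
    x=np.linalg.solve(A,b); return x,[np.linalg.norm(M@(x-o)) for o,M in L]
def proj(d,X):
    c=R.from_rotvec(d['orientation']).inv().apply(np.atleast_2d(X)-d['origin']); return c[:,:2]/c[:,2:]*d['fx']+[d['cx'],d['cy']]
def save(d,f): np.savez(f,**{k:np.asarray(v) for k,v in d.items()})
def load(f):
    z=np.load(f); return {k:z[k] if z[k].ndim else float(z[k]) for k in z.files}
E
python3 - <<'E'
from bench import r
from h import *
S=r.capture('scene');T=r.capture('side');save(S,'S.npz');save(T,'T.npz')
W=r.capture('wrist');save(W,'W0.npz');cv2.imwrite('pics/wrist0.png',W['image']);print(W['origin'],W['orientation'],W['fx'])
o=r.observe();Rt=R.from_rotvec(o['eef_rot']);print(Rt.as_matrix());print('cam in tool',Rt.inv().apply(np.array(W['origin'])-o['tcp_pos']),(Rt.inv()*R.from_rotvec(W['orientation'])).as_matrix())
for n,a,b,z in [('rim',(283.8,176.7),(297,164),.07),('hend',(241.5,192),(262.6,181.9),.066),('tipnear',(344.2,222.5),(341.5,224),.115),('tipfar',(330.8,205.8),(332.2,205.2),.115),('basecorner',(330,233.7),(331.6,217),.024)]:
    print(n,*tri([S,T],[a,b]),onz(S,a,z),onz(T,b,z))
E
```

```text
[0.2037 0.5952 0.3741] [2.4498 1.5559 0.2152] 277.8265426872353
[[-0.9053  0.4248  0.    ]
 [ 0.4248  0.9053  0.0001]
 [ 0.      0.0001 -1.    ]]
cam in tool [ 0.0685  0.0004 -0.1778] [[-0.0003 -0.9625 -0.2712]
 [ 1.     -0.0003 -0.    ]
 [-0.0001 -0.2712  0.9625]]
rim [0.6003 0.0797 0.0554] [np.float64(0.0018984745593081437), np.float64(0.0018984745593081905)] [0.5866 0.0626 0.07  ] [0.5958 0.0689 0.07  ]
hend [0.4417 0.0825 0.0601] [np.float64(0.0007118507249604377), np.float64(0.0007118507249605731)] [0.4373 0.0755 0.066 ] [0.4405 0.0782 0.066 ]
tipnear [ 0.5519 -0.2709  0.1151] [np.float64(0.0002612787383386678), np.float64(0.00026127873833867675)] [ 0.5518 -0.2706  0.115 ] [ 0.5521 -0.2711  0.115 ]
tipfar [ 0.5756 -0.1862  0.1086] [np.float64(6.566482014810718e-05), np.float64(6.56648201479787e-05)] [ 0.5701 -0.1925  0.115 ] [ 0.5731 -0.1894  0.115 ]
basecorner [ 0.5926 -0.1673 -0.0164] [np.float64(0.0008590849348278014), np.float64(0.0008590849348278977)] [ 0.5622 -0.2033  0.024 ] [ 0.5764 -0.1855  0.024 ]
```

View pics/wrist0.png

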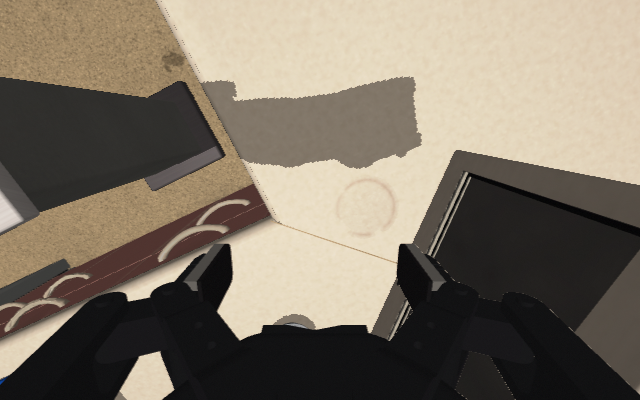

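```bash
python3 -m crank '[{"tx":-0.019,"ty":-0.018,"tz":-0.01,"az":7,"gripper":1},{"tx":-0.038,"ty":-0.036,"tz":-0.02,"az":14},{"tx":-0.057,"ty":-0.054,"tz":-0.03,"az":21},{"tx":-0.076,"ty":-0.072,"tz":-0.04,"az":28},{"tx":-0.095,"ty":-0.09,"tz":-0.04,"az":35},{"tx":-0.114,"ty":-0.108,"tz":-0.04,"az":42},{"tx":-0.133,"ty":-0.126,"tz":-0.04,"az":49},{"tx":-0.152,"ty":-0.144,"tz":-0.04,"az":56},{"tx":-0.171,"ty":-0.162,"tz":-0.04,"az":63},{"tx":-0.19,"ty":-0.18,"tz":-0.04,"az":70}]'; python3 -c "
from bench import r
print(r.observe()['q'])"
```

```text
[-1.0981918   0.689092   -0.19464642  1.56530593  0.15731468  0.90250173
 -0.21513388]invalid input
```

```bash
python3 -m crank '[{"tx":-0.019,"ty":-0.018,"tz":-0.01,"ax":0,"ay":0,"az":7,"gripper":1},{"tx":-0.038,"ty":-0.036,"tz":-0.02,"ax":0,"ay":0,"az":14,"gripper":1},{"tx":-0.057,"ty":-0.054,"tz":-0.03,"ax":0,"ay":0,"az":21,"gripper":1},{"tx":-0.076,"ty":-0.072,"tz":-0.04,"ax":0,"ay":0,"az":28,"gripper":1},{"tx":-0.095,"ty":-0.09,"tz":-0.04,"ax":0,"ay":0,"az":35,"gripper":1},{"tx":-0.114,"ty":-0.108,"tz":-0.04,"ax":0,"ay":0,"az":42,"gripper":1},{"tx":-0.133,"ty":-0.126,"tz":-0.04,"ax":0,"ay":0,"az":49,"gripper":1},{"tx":-0.152,"ty":-0.144,"tz":-0.04,"ax":0,"ay":0,"az":56,"gripper":1},{"tx":-0.171,"ty":-0.162,"tz":-0.04,"ax":0,"ay":0,"az":63,"gripper":1},{"tx":-0.19,"ty":-0.18,"tz":-0.04,"ax":0,"ay":0,"az":70,"gripper":1}]'; python3 -c "
from bench import r
o=r.observe();print(o['q'],o['time_s'])
from h import *
print(R.from_rotvec(o['eef_rot']).as_matrix())"
```

```text
time_s: 1.78
tcp_pos: [0.3614, 0.3211, 0.2366]
eef_rot: [-2.325, -2.113, -0.001]
contact_force: [0.7, 0.3, -0.1]
opening: 1.001
[-0.91515677  0.45088064  0.14019515  1.93934978 -0.08912082  0.75650688
 -0.81946802] 1.7833
[[ 0.0954  0.9954  0.0003]
 [ 0.9954 -0.0954  0.0006]
 [ 0.0007  0.0003 -1.    ]]
```

```bash
python3 -m crank '[{"tx":-0.024,"ty":0.013,"tz":0,"ax":0,"ay":0,"az":7,"gripper":1},{"tx":-0.048,"ty":0.027,"tz":0,"ax":0,"ay":0,"az":14,"gripper":1},{"tx":-0.072,"ty":0.04,"tz":0,"ax":0,"ay":0,"az":21,"gripper":1},{"tx":-0.096,"ty":0.054,"tz":0,"ax":0,"ay":0,"az":28,"gripper":1},{"tx":-0.12,"ty":0.067,"tz":0,"ax":0,"ay":0,"az":35,"gripper":1},{"tx":-0.144,"ty":0.08,"tz":0,"ax":0,"ay":0,"az":42,"gripper":1},{"tx":-0.168,"ty":0.094,"tz":0,"ax":0,"ay":0,"az":49,"gripper":1},{"tx":-0.192,"ty":0.107,"tz":0,"ax":0,"ay":0,"az":56,"gripper":1},{"tx":-0.216,"ty":0.12,"tz":0,"ax":0,"ay":0,"az":63,"gripper":1},{"tx":-0.239,"ty":0.134,"tz":0,"ax":0,"ay":0,"az":70,"gripper":1}]' && python3 -m crank '[{"tx":0,"ty":0,"tz":0,"ax":0,"ay":0,"az":7,"gripper":1},{"tx":0,"ty":0,"tz":0,"ax":0,"ay":0,"az":14,"gripper":1},{"tx":0,"ty":0,"tz":0,"ax":0,"ay":0,"az":18.5,"gripper":1},{"tx":0,"ty":0,"tz":0,"ax":0,"ay":0,"az":18.5,"gripper":1},{"tx":0,"ty":0,"tz":0,"ax":0,"ay":0,"az":18.5,"gripper":1}]'; python3 - <<'E'
from bench import r
o=r.observe();print(o['q'],o['time_s'])
from h import *
print(R.from_rotvec(o['eef_rot']).as_matrix())
W=r.capture('wrist');save(W,'W1.npz');cv2.imwrite('pics/wrist1.png',W['image'])
print(W['origin'])
for n in ['portafilter','tamping_stand']: print(n,[(np.round(x['bbox']).tolist(),round(x['score'],2)) for x in r.spot_in(n,'wrist')])
m=r.masks_of('portafilter','wrist')
if m: np.save('m1.npy',m[0]['region'])
E
```

```text
time_s: 2.62
tcp_pos: [0.4734, 0.0709, 0.2365]
eef_rot: [-3.116, -0.397, -0.0]
contact_force: [0.0, -0.1, 0.8]
opening: 0.999
time_s: 3.03
tcp_pos: [0.4731, 0.0723, 0.2363]
eef_rot: [3.14, -0.095, 0.0]
contact_force: [-0.1, -0.4, -0.2]
opening: 1.001
[-0.62591846  0.50161628  0.59013257  1.96504768 -0.38724383  0.78734807
 -1.44623401] 3.0333
[[ 0.9982 -0.0607  0.0001]
 [-0.0607 -0.9982 -0.    ]
 [ 0.0001  0.     -1.    ]]
[0.5419 0.0685 0.414 ]
portafilter [([271.0, 42.0, 344.0, 216.0], 0.86)]
tamping_stand [([392.0, 142.0, 468.0, 243.0], 0.85), ([514.0, 138.0, 636.0, 236.0], 0.64), ([273.0, 38.0, 346.0, 152.0], 0.61)]
```

View pics/wrist1.png

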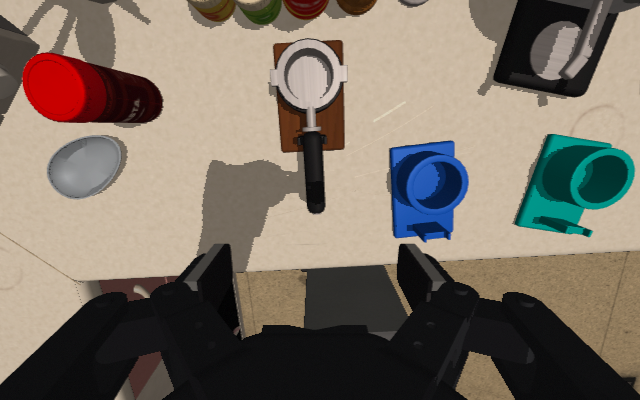

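```bash
python3 - <<'E'
from h import *
W=load('W1.npz'); S=load('S.npz');T=load('T.npz')
for n,p,z in [('rim',(310,74),.07),('earL',(273,76),.065),('earR',(346,74),.065),('hfront',(312.5,133),.0805),('hback',(316.5,205),.0805),('baseFL',(281,152),.012),('baseBL',(273,41),.012),('baseBR',(343,40),.012),('baseFR',(345,152),.012)]: print(n,onz(W,p,z))
rim=onz(W,(310,74),.07)
print(proj(S,[rim]),proj(T,[rim]))
a=W['image'][20:230,240:380];cv2.imwrite('pics/w1c.png',cv2.resize(a,None,fx=3,fy=2.8,interpolation=cv2.INTER_CUBIC))
E
```

```text
rim [0.5942 0.0701 0.07  ]
earL [0.5955 0.1131 0.065 ]
earR [0.5924 0.0285 0.065 ]
hfront [0.529  0.0713 0.0805]
hback [0.441  0.0718 0.0805]
baseFL [0.5027 0.1186 0.012 ]
baseBL [0.6453 0.1157 0.012 ]
baseBR [0.6409 0.0251 0.012 ]
baseFR [0.4971 0.027  0.012 ]
[[284.4036 174.8861]] [[296.493  163.9947]]
```

View pics/w1c.png

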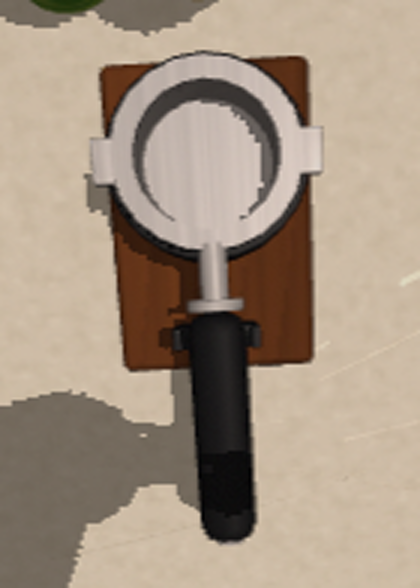

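```bash
python3 -m crank '[{"tx":0.011,"ty":0,"tz":0.03,"ax":0,"ay":0,"az":-2,"gripper":1},{"tx":0.0115,"ty":0,"tz":0.06,"ax":0,"ay":0,"az":-2,"gripper":1},{"tx":0.0115,"ty":0,"tz":0.09,"ax":0,"ay":0,"az":-2,"gripper":1},{"tx":0.0115,"ty":0,"tz":0.12,"ax":0,"ay":0,"az":-2,"gripper":1},{"tx":0.0115,"ty":0,"tz":0.145,"ax":0,"ay":0,"az":-2,"gripper":1},{"tx":0.0115,"ty":0,"tz":0.165,"ax":0,"ay":0,"az":-2,"gripper":1},{"tx":0.0115,"ty":0,"tz":0.18,"ax":0,"ay":0,"az":-2,"gripper":1},{"tx":0.0115,"ty":0,"tz":0.189,"ax":0,"ay":0,"az":-2,"gripper":1},{"tx":0.0115,"ty":0,"tz":0.189,"ax":0,"ay":0,"az":-2,"gripper":1}]'; python3 - <<'E'
from bench import r
o=r.observe();print(o['time_s'])
from h import *
print(R.from_rotvec(o['eef_rot']).as_matrix())
W=r.capture('wrist');save(W,'W2.npz');cv2.imwrite('pics/wrist2.png',W['image'])
E
```

```text
time_s: 3.98
tcp_pos: [0.4838, 0.0714, 0.0459]
eef_rot: [-3.141, 0.044, 0.004]
contact_force: [0.3, -0.2, 0.8]
opening: 0.999
3.9833
[[ 0.9996 -0.0282 -0.0025]
 [-0.0282 -0.9996  0.0002]
 [-0.0025 -0.0001 -1.    ]]
```

View pics/wrist2.png

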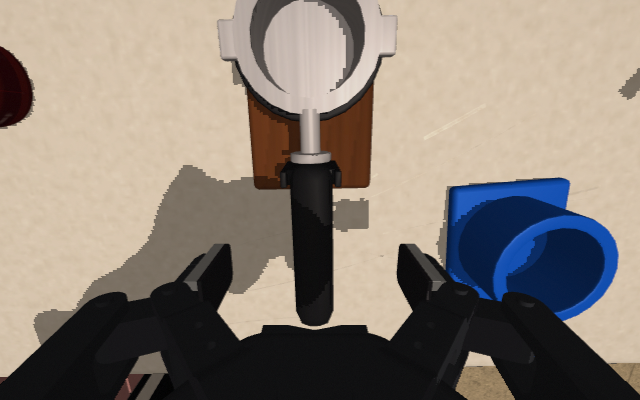

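```bash
python3 -m crank '[{"tx":0,"ty":0,"tz":0,"ax":0,"ay":0,"az":0,"gripper":-1},{"tx":0,"ty":0,"tz":0,"ax":0,"ay":0,"az":0,"gripper":-1},{"tx":0,"ty":0,"tz":0,"ax":0,"ay":0,"az":0,"gripper":-1},{"tx":0,"ty":0,"tz":0,"ax":0,"ay":0,"az":0,"gripper":-1},{"tx":0,"ty":0,"tz":0,"ax":0,"ay":0,"az":0,"gripper":-1},{"tx":0,"ty":0,"tz":0,"ax":0,"ay":0,"az":0,"gripper":-1},{"tx":0,"ty":0,"tz":0,"ax":0,"ay":0,"az":0,"gripper":-1},{"tx":0,"ty":0,"tz":0,"ax":0,"ay":0,"az":0,"gripper":-1}]'; python3 - <<'E'
from bench import r
o=r.observe();print(o['time_s'],o['moment'])
from h import *
print(R.from_rotvec(o['eef_rot']).as_matrix())
W=r.capture('wrist');save(W,'W3.npz');cv2.imwrite('pics/wrist3.png',W['image'])
E
```

```text
time_s: 4.7
tcp_pos: [0.4846, 0.0714, 0.0474]
eef_rot: [-3.141, 0.045, -0.0]
contact_force: [0.4, 0.2, 0.4]
opening: 0.003
4.7 [-0.00818031  0.0394144  -0.00348137]
[[ 0.9996 -0.0286  0.0001]
 [-0.0286 -0.9996  0.0001]
 [ 0.0001 -0.0001 -1.    ]]
```

View pics/wrist3.png

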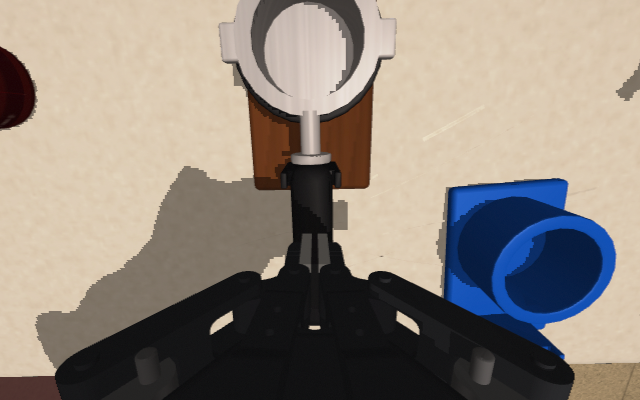

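```bash
python3 - <<'E'
from h import *
from bench import r
W=load('W3.npz')
a=W['image'][100:400,180:450];cv2.imwrite('pics/w3c.png',cv2.resize(a,None,fx=2.6,fy=2,interpolation=cv2.INTER_CUBIC))
o=r.observe()
Rt=R.from_rotvec(o['eef_rot'])
for x in (.011,0,-.011):
  for z in (0,-.0187,-.04,-.06): print(x,z,proj(W,[o['tcp_pos']+Rt.apply([x,0,z])]))
print(onz(W,(254,188),.012),onz(W,(369,188),.012))
for c in ['scene','side']:
    d=r.capture(c);save(d,c[0]+'3.npz');cv2.imwrite(f'pics/{c}3.png',cv2.resize(d['image'][120:260,200:360],None,fx=4,fy=4,interpolation=cv2.INTER_CUBIC))
    print(proj(d,[o['tcp_pos']]))
E
```

```text
0.011 0 [[314.7262 210.9224]]
0.011 -0.0187 [[314.7772 220.4633]]
0.011 -0.04 [[314.8506 234.1523]]
0.011 -0.06 [[314.9406 250.9654]]
0 0 [[314.7235 226.2442]]
0 -0.0187 [[314.7734 237.2254]]
0 -0.04 [[314.8448 252.9172]]
0 -0.06 [[314.9319 272.0879]]
-0.011 0 [[314.7209 241.0931]]
-0.011 -0.0187 [[314.7697 253.4171]]
-0.011 -0.04 [[314.8392 270.9585]]
-0.011 -0.06 [[314.9236 292.2798]]
[0.5044 0.1186 0.012 ] [0.5018 0.0281 0.012 ]
[[255.7055 192.2085]]
[[273.5111 180.4102]]
```

View pics/w3c.png

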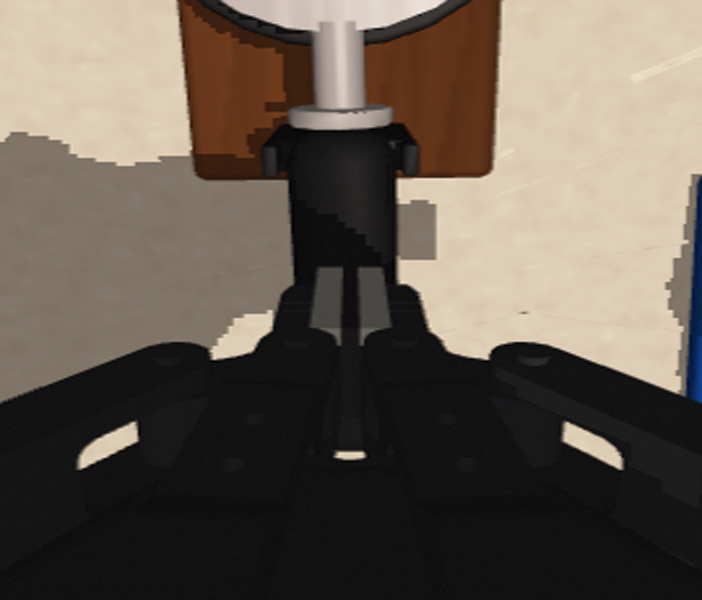

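View pics/scene3.png

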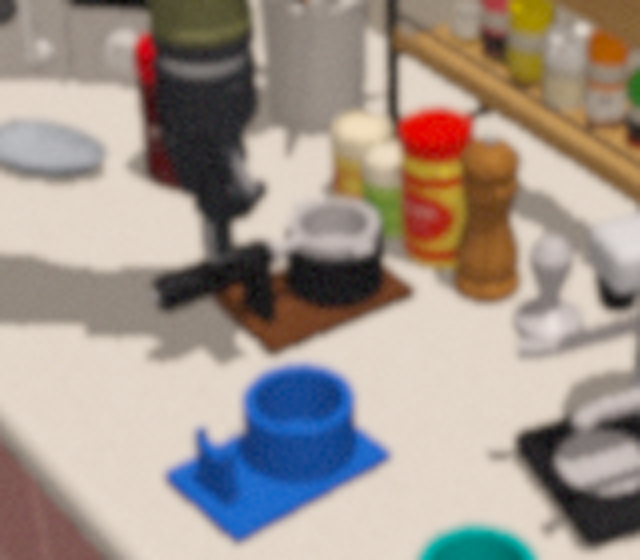

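View pics/side3.png

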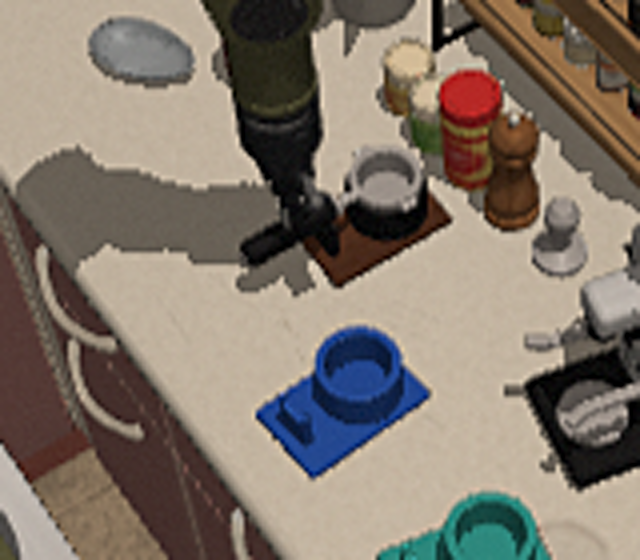

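```bash
python3 -m crank '[{"tx":0,"ty":0,"tz":0,"ax":0,"ay":0,"az":0,"gripper":1},{"tx":0,"ty":0,"tz":0,"ax":0,"ay":0,"az":0,"gripper":1},{"tx":0,"ty":0,"tz":0,"ax":0,"ay":0,"az":0,"gripper":1},{"tx":0,"ty":0,"tz":0,"ax":0,"ay":0,"az":0,"gripper":1},{"tx":0,"ty":0,"tz":0,"ax":0,"ay":0,"az":0,"gripper":1},{"tx":0,"ty":0,"tz":0,"ax":0,"ay":0,"az":0,"gripper":1},{"tx":0,"ty":0,"tz":0.01,"ax":0,"ay":0,"az":0,"gripper":1},{"tx":0,"ty":0,"tz":0.02,"ax":0,"ay":0,"az":0,"gripper":1},{"tx":0,"ty":0,"tz":0.025,"ax":0,"ay":0,"az":0,"gripper":1},{"tx":0,"ty":0,"tz":0.025,"ax":0,"ay":0,"az":0,"gripper":1}]'; python3 - <<'E'
from bench import r
from h import *
for c in ['scene','side','wrist']:
    d=r.capture(c);save(d,c[0]+'4.npz');cv2.imwrite(f'pics/{c}4.png',d['image'] if c=='wrist' else cv2.resize(d['image'][120:260,200:360],None,fx=4,fy=4,interpolation=cv2.INTER_CUBIC))
E
```

```text
time_s: 5.68
tcp_pos: [0.4839, 0.0713, 0.0215]
eef_rot: [-3.141, 0.045, 0.003]
contact_force: [0.5, 0.6, -0.1]
opening: 1.001
```

View pics/scene4.png

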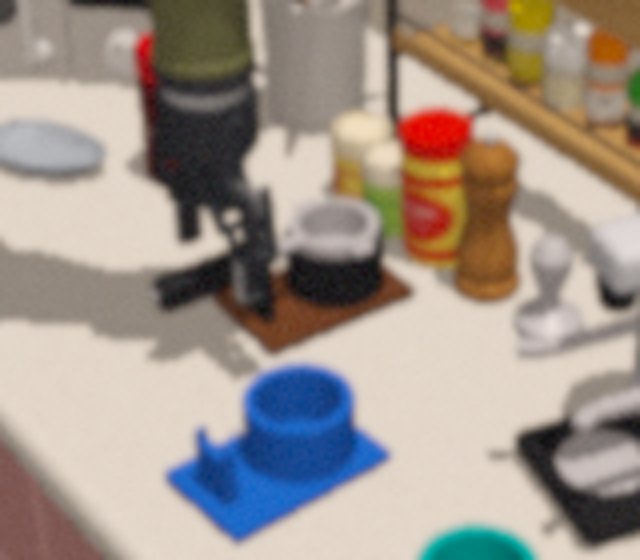

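View pics/wrist4.png

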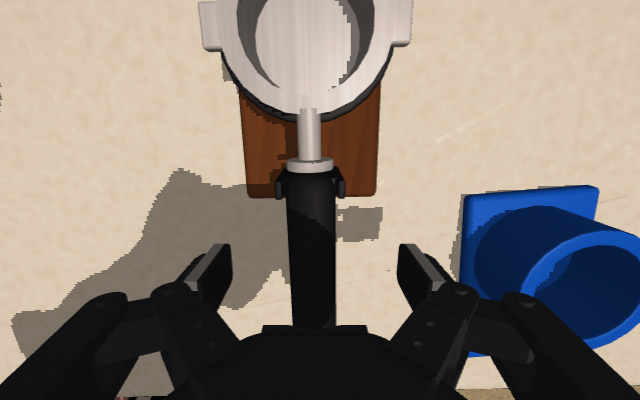

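View pics/side4.png

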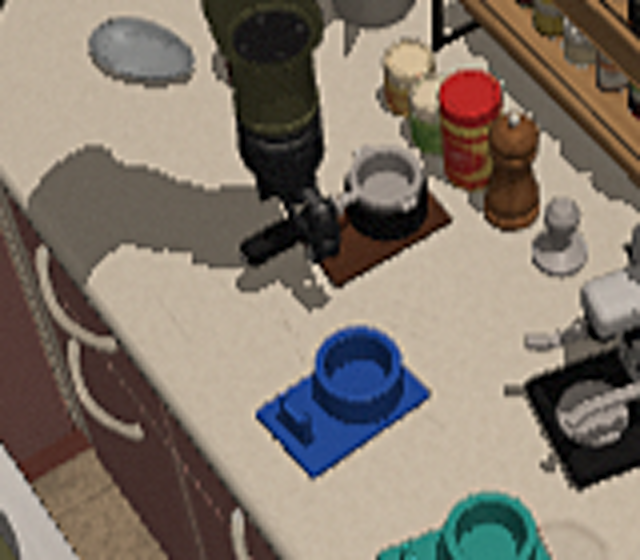

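```bash
python3 -m crank '[{"tx":0,"ty":0,"tz":0.007,"ax":0,"ay":0,"az":0,"gripper":1},{"tx":0,"ty":0,"tz":0.014,"ax":0,"ay":0,"az":0,"gripper":1},{"tx":0,"ty":0,"tz":0.014,"ax":0,"ay":0,"az":0,"gripper":-1},{"tx":0,"ty":0,"tz":0.014,"ax":0,"ay":0,"az":0,"gripper":-1},{"tx":0,"ty":0,"tz":0.014,"ax":0,"ay":0,"az":0,"gripper":-1},{"tx":0,"ty":0,"tz":0.014,"ax":0,"ay":0,"az":0,"gripper":-1},{"tx":0,"ty":0,"tz":0.014,"ax":0,"ay":0,"az":0,"gripper":-1},{"tx":0,"ty":0,"tz":0.014,"ax":0,"ay":0,"az":0,"gripper":-1},{"tx":0,"ty":0,"tz":0.014,"ax":0,"ay":0,"az":0,"gripper":-1}]'; python3 - <<'E'
from bench import r
from h import *
for c in ['scene','wrist']:
    d=r.capture(c);save(d,c[0]+'5.npz');cv2.imwrite(f'pics/{c}5.png',d['image'] if c=='wrist' else cv2.resize(d['image'][120:260,200:360],None,fx=4,fy=4,interpolation=cv2.INTER_CUBIC))
E
```

```text
time_s: 6.58
tcp_pos: [0.4846, 0.0718, 0.0086]
eef_rot: [-3.141, 0.044, -0.0]
contact_force: [-0.7, 0.6, 3.6]
opening: 0.274
```

View pics/scene5.png

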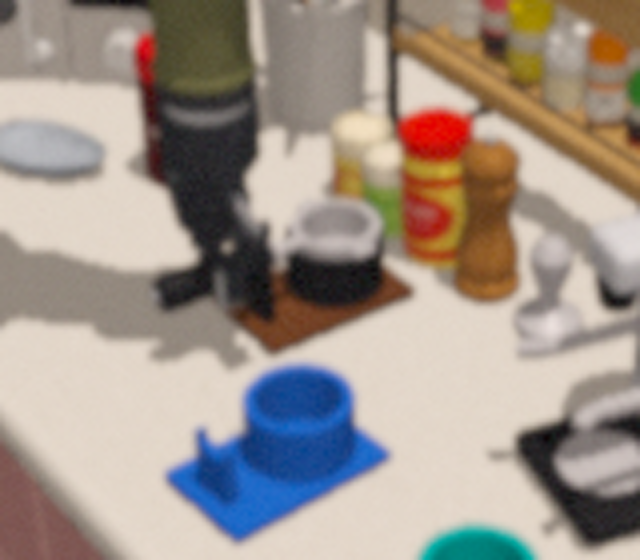

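View pics/wrist5.png

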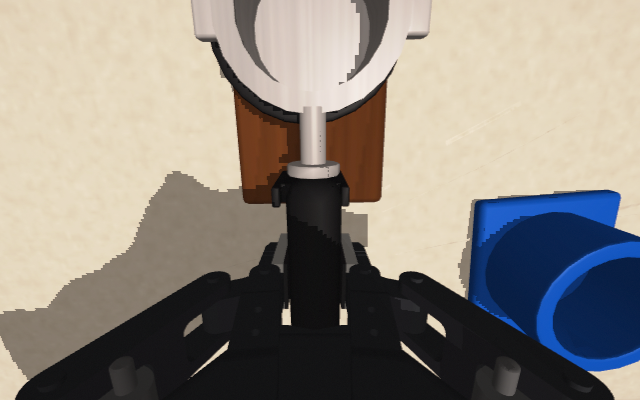

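```bash
python3 -m crank '[{"tx":0,"ty":0,"tz":-0.008,"ax":0,"ay":0,"az":0,"gripper":-1},{"tx":0,"ty":0,"tz":-0.02,"ax":0,"ay":0,"az":0,"gripper":-1},{"tx":0,"ty":0,"tz":-0.035,"ax":0,"ay":0,"az":0,"gripper":-1},{"tx":0,"ty":0,"tz":-0.055,"ax":0,"ay":0,"az":0,"gripper":-1},{"tx":0,"ty":0,"tz":-0.075,"ax":0,"ay":0,"az":0,"gripper":-1},{"tx":0,"ty":0,"tz":-0.09,"ax":0,"ay":0,"az":0,"gripper":-1},{"tx":0,"ty":0,"tz":-0.09,"ax":0,"ay":0,"az":0,"gripper":-1}]'; python3 - <<'E'
from bench import r
from h import *
for c in ['scene','wrist','side']:
    d=r.capture(c);save(d,c[0]+'6.npz');cv2.imwrite(f'pics/{c}6.png',d['image'] if c=='wrist' else cv2.resize(d['image'][100:260,200:440],None,fx=3.3,fy=3.3,interpolation=cv2.INTER_CUBIC))
E
```

```text
time_s: 7.27
tcp_pos: [0.4858, 0.0712, 0.1006]
eef_rot: [-3.141, 0.046, -0.006]
contact_force: [0.2, -0.5, -4.1]
opening: 0.273
```

View pics/scene6.png

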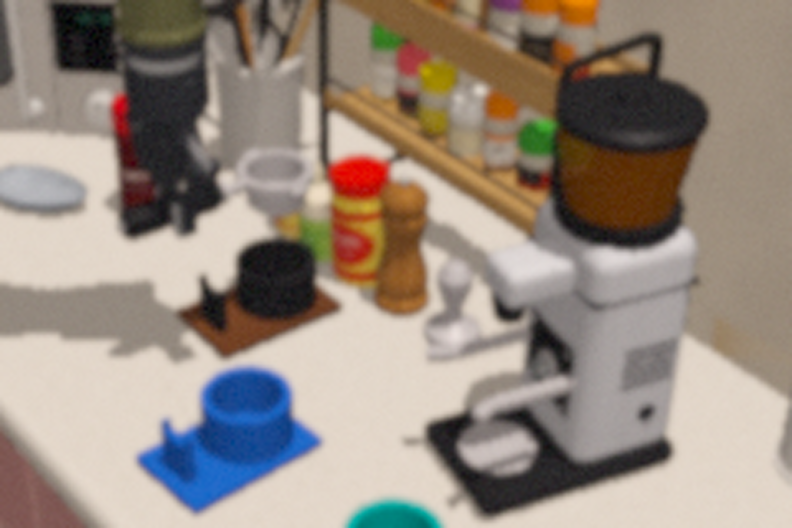

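View pics/wrist6.png

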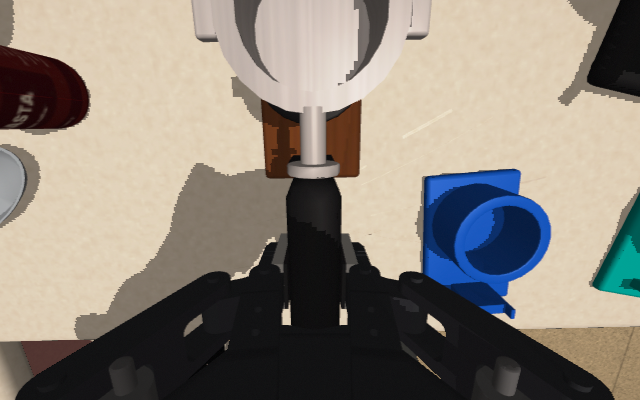

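View pics/side6.png

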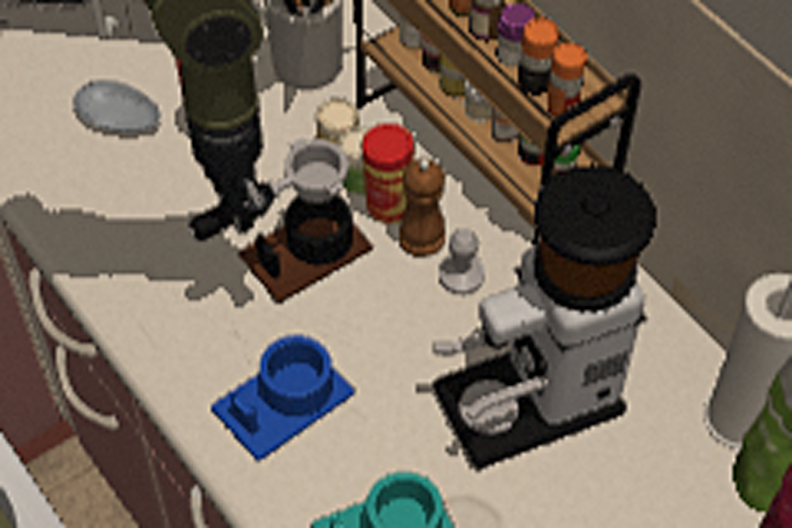

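```bash
python3 - <<'E'
from h import *
S=load('s6.npz')
T=None
import os
S=load('S.npz');T=load('T.npz')
f=lambda p:(p[0]/3.3+200,p[1]/3.3+100)
for n,a,b,z in [('tipn',(478,408),(465,412),.115),('tipf',(428,352),(436,349),.115),('bFL',(428,432),(436,384),.024),('bFR',(488,512),(477,465),.024),('bBR',(670,455),(626,410),.024)]:
    a,b=f(a),f(b); print(n,onz(S,a,z),onz(T,b,z),tri([S,T],[a,b])[0])
E
```

```text
tipn [ 0.55   -0.2753  0.115 ] [ 0.5483 -0.2725  0.115 ] [ 0.5498 -0.2732  0.114 ]
tipf [ 0.5651 -0.1937  0.115 ] [ 0.5714 -0.1911  0.115 ] [ 0.5741 -0.1855  0.1058]
bFL [ 0.5694 -0.1932  0.024 ] [ 0.5797 -0.1844  0.024 ] [ 0.5882 -0.1729  0.0005]
bFR [ 0.5443 -0.3019  0.024 ] [ 0.553  -0.2947  0.024 ] [ 0.5606 -0.2859  0.0025]
bBR [ 0.7178 -0.3438  0.024 ] [ 0.733  -0.3391  0.024 ] [ 0.7439 -0.3277 -0.0017]
```

```bash
python3 -m crank '[{"tx":0.008,"ty":0.015,"tz":-0.02,"ax":0,"ay":0,"az":2,"gripper":-1},{"tx":0.02,"ty":0.035,"tz":-0.04,"ax":0,"ay":0,"az":4.5,"gripper":-1},{"tx":0.032,"ty":0.06,"tz":-0.06,"ax":0,"ay":0,"az":7,"gripper":-1},{"tx":0.044,"ty":0.08,"tz":-0.08,"ax":0,"ay":0,"az":9.5,"gripper":-1},{"tx":0.052,"ty":0.096,"tz":-0.095,"ax":0,"ay":0,"az":11,"gripper":-1},{"tx":0.056,"ty":0.102,"tz":-0.1,"ax":0,"ay":0,"az":12,"gripper":-1},{"tx":0.056,"ty":0.102,"tz":-0.1,"ax":0,"ay":0,"az":12,"gripper":-1},{"tx":0.056,"ty":0.102,"tz":-0.1,"ax":0,"ay":0,"az":12,"gripper":-1},{"tx":0.056,"ty":0.102,"tz":-0.1,"ax":0,"ay":0,"az":12,"gripper":-1}]'; python3 - <<'E'
from bench import r
from h import *
o=r.observe()
print(R.from_rotvec(o['eef_rot']).as_matrix())
for c in ['wrist']:
    d=r.capture(c);save(d,c[0]+'7.npz');cv2.imwrite(f'pics/{c}7.png',d['image'])
E
```

```text
time_s: 8.17
tcp_pos: [0.5357, -0.0299, 0.1963]
eef_rot: [-3.118, 0.369, 0.008]
contact_force: [0.8, -0.9, -4.3]
opening: 0.273
[[ 0.9724 -0.2333 -0.0048]
 [-0.2333 -0.9724  0.0021]
 [-0.0051 -0.0009 -1.    ]]
```

View pics/wrist7.png

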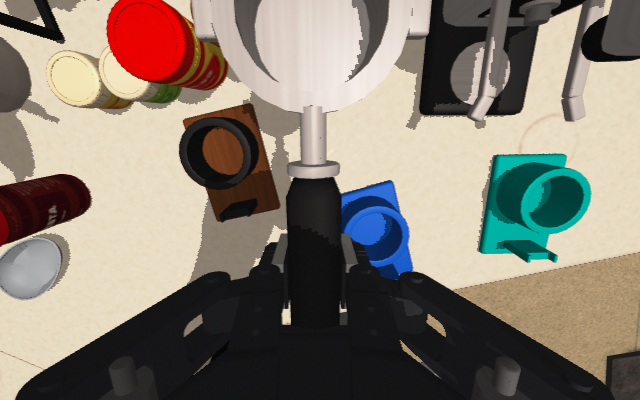

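```bash
python3 - <<'E'
from h import *
W=load('w7.npz')
cv2.imwrite('pics/w7c.png',cv2.resize(W['image'][0:135,440:620],None,fx=4.4,fy=4.4,interpolation=cv2.INTER_CUBIC))
cv2.imwrite('pics/w7d.png',cv2.resize(W['image'][0:200,180:440],None,fx=3,fy=3,interpolation=cv2.INTER_CUBIC))
E
```

```text
(no output)
```

View pics/w7c.png

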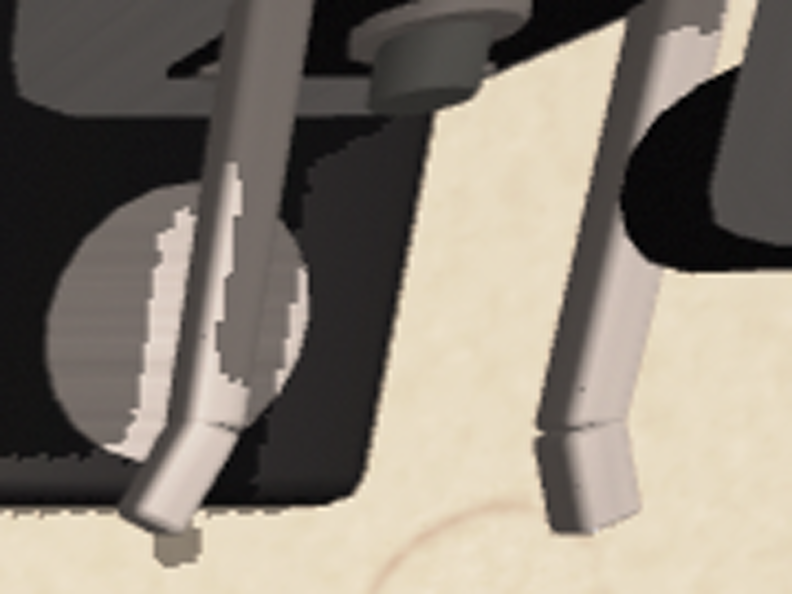

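View pics/w7d.png

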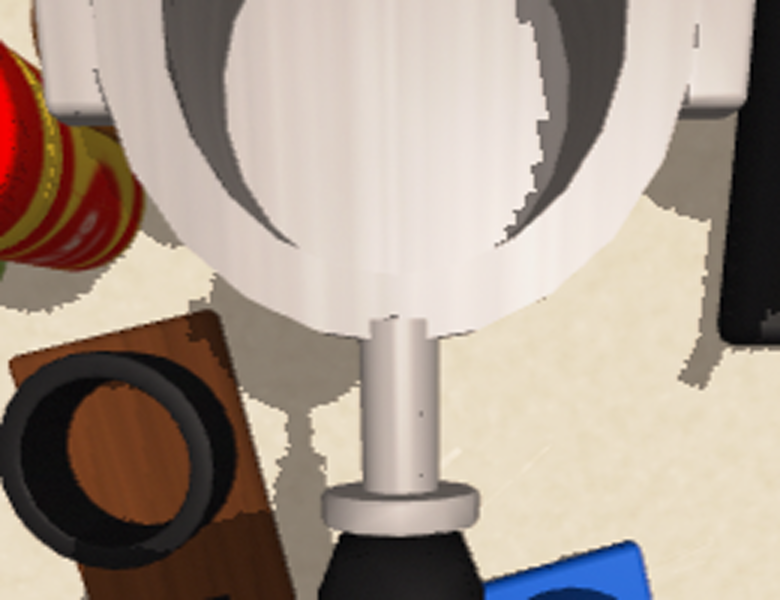

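```bash
python3 - <<'E'
from h import *
W=load('w7.npz')
f=lambda p:(p[0]/4.4+440-0.4,p[1]/4.4-0.4)
P={}
for n,p in dict(Lb_in=(245,428),Lb_out=(190,424),L_in_top=(308,5),Rb_in=(578,432),Rb_out=(630,424),R_in_top=(655,80),L_tip_in=(190,530),R_tip_in=(590,532),L_tip_out=(132,515),R_tip_out=(638,512)).items():
    P[n]=onz(W,f(p),.115); print(n,P[n])
print('gap',np.linalg.norm(P['Lb_in']-P['Rb_in']))
d=P['Lb_in']-P['Rb_in'];print('yaw from bends',np.degrees(np.arctan2(-d[0],d[1])))
d=P['L_in_top']-P['Lb_in'];print('yaw L',np.degrees(np.arctan2(d[1],d[0])))
d=P['R_in_top']-P['Rb_in'];print('yaw R',np.degrees(np.arctan2(d[1],d[0])))
m=(P['Lb_in']+P['Rb_in'])/2
for y in (-12.5,-13.5,-14.5):
    y=np.radians(y);print(m+.03*np.array([np.cos(y),np.sin(y),0]))
S=load('S.npz');T=load('T.npz');print(proj(S,[P['L_tip_out'],P['R_tip_out']]),proj(T,[P['L_tip_out'],P['R_tip_out']]))
E
```

```text
Lb_in [ 0.5854 -0.2043  0.115 ]
Lb_out [ 0.5887 -0.1937  0.115 ]
L_in_top [ 0.6564 -0.2198  0.115 ]
Rb_in [ 0.5691 -0.2687  0.115 ]
Rb_out [ 0.5683 -0.2787  0.115 ]
R_in_top [ 0.6291 -0.2817  0.115 ]
L_tip_in [ 0.5682 -0.1923  0.115 ]
R_tip_in [ 0.5488 -0.2713  0.115 ]
L_tip_out [ 0.5739 -0.1811  0.115 ]
R_tip_out [ 0.5506 -0.2807  0.115 ]
gap 0.06639290634365123
yaw from bends -14.160695357465144
yaw L -12.300916706606156
yaw R -12.243458784373475
[ 0.6065 -0.243   0.115 ]
[ 0.6064 -0.2435  0.115 ]
[ 0.6063 -0.244   0.115 ]
[[329.2678 203.3494]
 [346.3391 224.6077]] [[330.9939 203.5316]
 [342.8396 226.1535]]
```

```bash
python3 - <<'E'
from h import *
from bench import r
W=load('w7.npz');o=r.observe();Rt=R.from_rotvec(o['eef_rot'])
print(o['tcp_pos'],o['contact_force'])
f=lambda p:(p[0]/3+180-0.33,p[1]/3-0.33)
zo=.032+o['tcp_pos'][2]-.0086; print('zo',zo)
for n,p,h in [('earL',(41,60),.033),('earR',(755,60),.033),('rimL',(97,100),.038),('rimR',(692,100),.038),('rimbot',(400,338),.038),('collarL',(321,505),.034),('collarR',(480,505),.034)]:
    print(n,Rt.inv().apply(onz(W,f(p),zo+h)-o['tcp_pos']))
# same, grasp: image w5, stand pose
W=load('w5.npz')
E
```

```text
[ 0.5358 -0.0299  0.1965] [ 0.1478  0.5291 -2.9179]
zo 0.21985724245285562
earL [ 0.1061 -0.0465 -0.0569]
earR [ 0.106   0.0443 -0.0569]
rimL [ 0.1002 -0.0382 -0.0618]
rimR [ 0.1002  0.0352 -0.0619]
rimbot [ 0.0722 -0.0009 -0.0617]
collarL [ 0.0492 -0.0124 -0.0576]
collarR [ 0.0492  0.0107 -0.0576]
```

```bash
python3 -m crank '[{"tx":-0.02,"ty":0.01,"tz":0,"ax":0,"ay":0,"az":0,"gripper":-1},{"tx":-0.045,"ty":0.03,"tz":0.01,"ax":0,"ay":0,"az":0,"gripper":-1},{"tx":-0.07,"ty":0.06,"tz":0.02,"ax":0,"ay":0,"az":0,"gripper":-1},{"tx":-0.085,"ty":0.09,"tz":0.035,"ax":0,"ay":0,"az":0,"gripper":-1},{"tx":-0.086,"ty":0.12,"tz":0.05,"ax":0,"ay":0,"az":0,"gripper":-1},{"tx":-0.086,"ty":0.15,"tz":0.065,"ax":0,"ay":0,"az":0,"gripper":-1},{"tx":-0.086,"ty":0.175,"tz":0.08,"ax":0,"ay":0,"az":0,"gripper":-1},{"tx":-0.086,"ty":0.188,"tz":0.09,"ax":0,"ay":0,"az":0,"gripper":-1},{"tx":-0.086,"ty":0.193,"tz":0.0965,"ax":0,"ay":0,"az":0,"gripper":-1},{"tx":-0.086,"ty":0.193,"tz":0.0965,"ax":0,"ay":0,"az":0,"gripper":-1}]'; python3 - <<'E'
from bench import r
from h import *
o=r.observe();print(o['tcp_pos'],o['q'])
print(R.from_rotvec(o['eef_rot']).as_matrix())
for c in ['wrist','scene','side']:
    d=r.capture(c);save(d,c[0]+'8.npz');cv2.imwrite(f'pics/{c}8.png',d['image'] if c=='wrist' else cv2.resize(d['image'][120:260,280:440],None,fx=4.5,fy=4.2,interpolation=cv2.INTER_CUBIC))
E
```

```text
time_s: 9.05
tcp_pos: [0.4073, -0.1993, 0.1004]
eef_rot: [-3.118, 0.375, 0.005]
contact_force: [0.5, 1.3, -2.5]
opening: 0.273
[ 0.4073 -0.1993  0.1004] [ 0.1548  0.6801  0.3218  2.1728 -0.5771  0.3735 -0.8561]
[[ 0.9715 -0.237  -0.0027]
 [-0.237  -0.9715  0.0014]
 [-0.003  -0.0007 -1.    ]]
```

View pics/scene8.png

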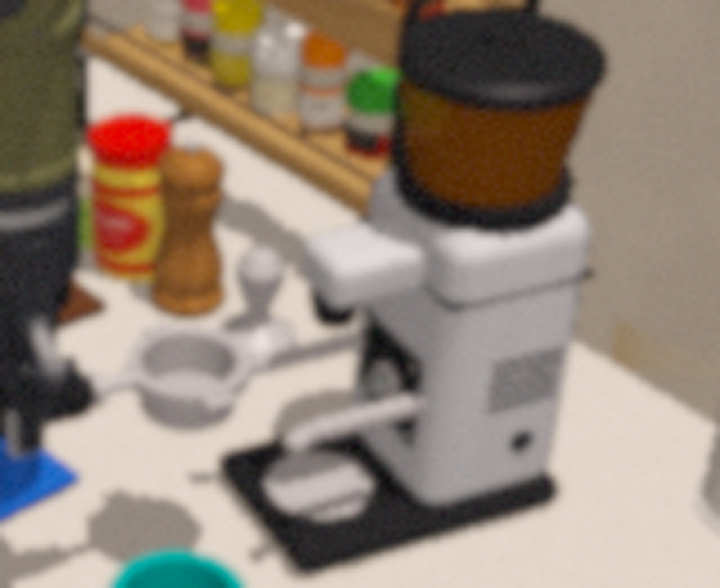

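View pics/wrist8.png

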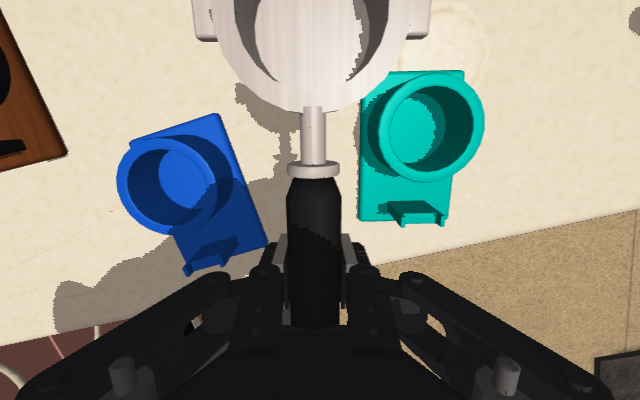

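View pics/side8.png

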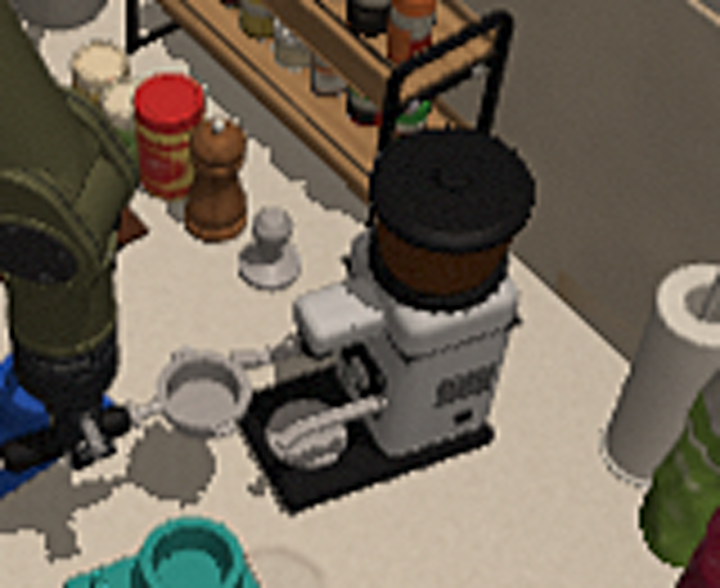

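```bash
python3 -m crank '[{"tx":0,"ty":0,"tz":0.01,"ax":0,"ay":0,"az":0,"gripper":-1},{"tx":0,"ty":0,"tz":0.02,"ax":0,"ay":0,"az":0,"gripper":-1},{"tx":0,"ty":0,"tz":0.028,"ax":0,"ay":0,"az":0,"gripper":-1},{"tx":0,"ty":0,"tz":0.03,"ax":0,"ay":0,"az":0,"gripper":-1},{"tx":0,"ty":0,"tz":0.03,"ax":0,"ay":0,"az":0,"gripper":-1},{"tx":0,"ty":0,"tz":0.03,"ax":0,"ay":0,"az":0,"gripper":-1}]'; python3 - <<'E'
from bench import r
from h import *
o=r.observe();print(o['tcp_pos'],o['q'],o['joint_velocities'])
M=R.from_rotvec(o['eef_rot']).as_matrix();print(M,np.degrees(np.arctan2(M[1,0],M[0,0])))
print(M[:2,:2].T@(np.array([.4075,-.1975])-o['tcp_pos'][:2]))
for c in ['scene','side']:
    d=r.capture(c)
    rim=o['tcp_pos']+M@[.1092,-.0012,-.0614]
    print(c,proj(d,[rim]))
    save(d,c[0]+'9.npz');cv2.imwrite(f'pics/{c}9.png',cv2.resize(d['image'][170:250,290:390],None,fx=7,fy=7,interpolation=cv2.INTER_CUBIC))
E
```

```text
time_s: 9.7
tcp_pos: [0.4089, -0.1991, 0.072]
eef_rot: [-3.119, 0.372, -0.001]
contact_force: [0.3, 0.1, -2.6]
opening: 0.271
[ 0.4089 -0.1991  0.072 ] [ 0.1995  0.7301  0.2484  2.1895 -0.6164  0.288  -0.8252] [ 0.002  -0.007   0.0068 -0.0005 -0.     -0.0029  0.001 ]
[[ 0.972  -0.2351  0.0004]
 [-0.2351 -0.972   0.0001]
 [ 0.0003 -0.0002 -1.    ]] -13.595553619171588
[-0.0017 -0.0012]
scene [[322.6384 213.4206]]
side [[325.1082 217.2443]]
```

View pics/scene9.png

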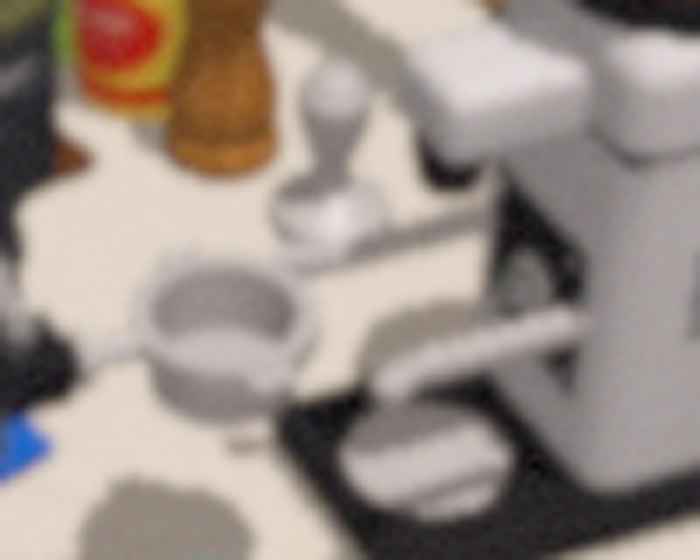

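View pics/side9.png

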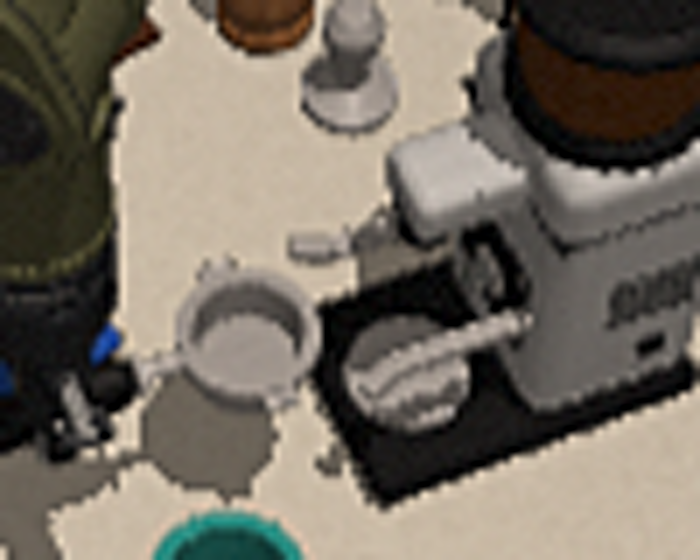

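```bash
python3 -m crank '[{"tx":0.006,"ty":-0.001,"tz":0.002,"ax":0,"ay":0,"az":0,"gripper":-1},{"tx":0.014,"ty":-0.001,"tz":0.004,"ax":0,"ay":0,"az":0,"gripper":-1},{"tx":0.022,"ty":-0.001,"tz":0.004,"ax":0,"ay":0,"az":0,"gripper":-1},{"tx":0.03,"ty":-0.001,"tz":0.004,"ax":0,"ay":0,"az":0,"gripper":-1},{"tx":0.038,"ty":-0.001,"tz":0.004,"ax":0,"ay":0,"az":0,"gripper":-1},{"tx":0.045,"ty":-0.001,"tz":0.004,"ax":0,"ay":0,"az":0,"gripper":-1},{"tx":0.048,"ty":-0.001,"tz":0.004,"ax":0,"ay":0,"az":0,"gripper":-1},{"tx":0.048,"ty":-0.001,"tz":0.004,"ax":0,"ay":0,"az":0,"gripper":-1},{"tx":0.048,"ty":-0.001,"tz":0.004,"ax":0,"ay":0,"az":0,"gripper":-1}]'; cat > st.py <<'E'
from bench import r
from h import *
import sys
o=r.observe();M=R.from_rotvec(o['eef_rot']).as_matrix()
print(o['tcp_pos'],'yaw',np.degrees(np.arctan2(M[1,0],M[0,0])),'moment',o['moment'])
rim=o['tcp_pos']+M@[.1092,-.0012,-.0514]
y=np.radians(-13.35);e=np.array([np.cos(y),np.sin(y)]);n=np.array([-e[1],e[0]]);d=rim[:2]-[.6065,-.2435]
print('fork s,lat,h',e@d,n@d,rim[2]-.115, 'F fork',e@o['contact_force'][:2],n@o['contact_force'][:2],o['contact_force'][2])
k=sys.argv[1]
for c in sys.argv[2:]:
    d=r.capture(c);save(d,c[0:2]+k+'.npz')
    cv2.imwrite(f'pics/{c}{k}.png',d['image'] if c=='wrist' else cv2.resize(d['image'][170:250,300:400],None,fx=7,fy=7,interpolation=cv2.INTER_CUBIC))
E
python3 st.py 10 scene side wrist
```

```text
time_s: 10.55
tcp_pos: [0.4552, -0.2097, 0.0677]
eef_rot: [-3.119, 0.373, 0.001]
contact_force: [0.3, 0.9, -2.7]
opening: 0.276
[ 0.4552 -0.2097  0.0677] yaw -13.633314454996729 moment [0.0256 0.2299 0.0588]
fork s,lat,h -0.04579606326244597 -0.0013596644291080122 0.004003981974068302 F fork 0.03877813868731472 0.9754536464021683 -2.695252094381664
```

View pics/scene10.png

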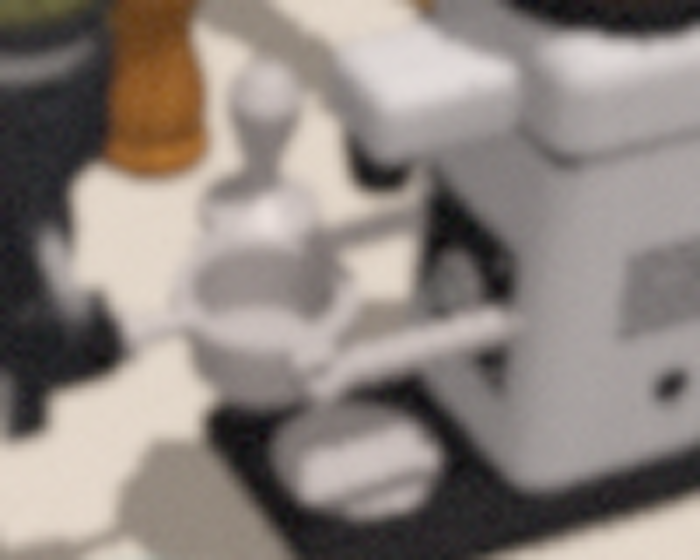

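View pics/side10.png

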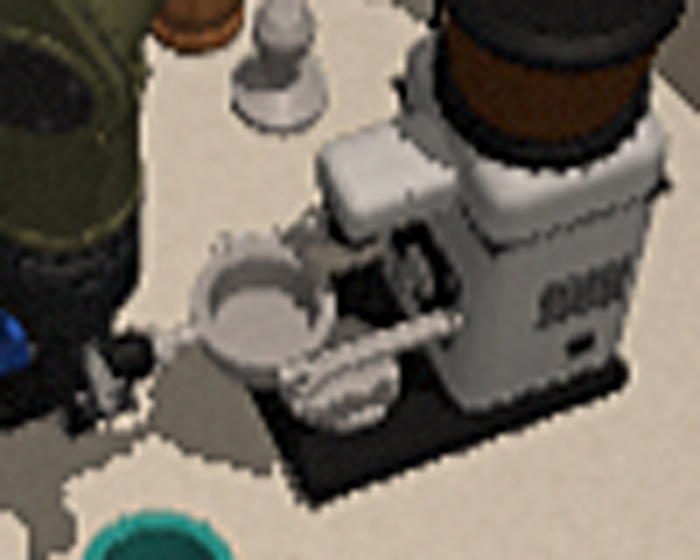

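View pics/wrist10.png

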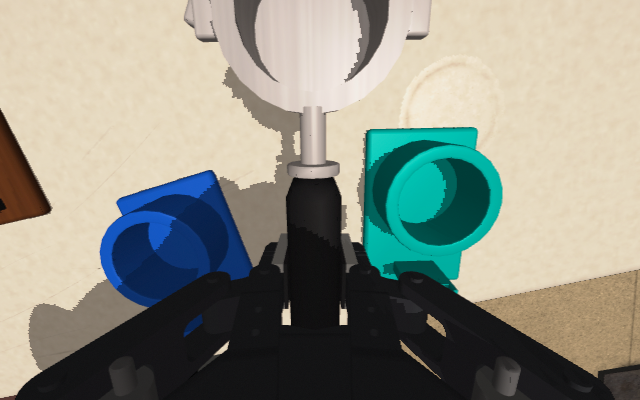

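```bash
python3 - <<'E'
from h import *
W=load('wr10.npz')
L=[.5739,-.1811,.115];Rr=[.5506,-.2807,.115]
print(proj(W,[L,Rr,[.5739,-.1811,.105]]))
y=np.radians(-13.35);e=np.array([np.cos(y),np.sin(y)]);n=np.array([-e[1],e[0]])
for p in (L,Rr,[.5682,-.1923],[.5488,-.2713],[.5854,-.2043],[.5691,-.2687],[.5887,-.1937],[.5683,-.2787],[.6564,-.2198],[.6291,-.2817]): d=np.array(p[:2])-[.6065,-.2435]; print(e@d,n@d)
cv2.imwrite('pics/w10c.png',cv2.resize(W['image'][0:70,170:450],None,fx=2.8,fy=5,interpolation=cv2.INTER_CUBIC))
E
```

```text
[[179.6622  20.1871]
 [427.8624  17.6341]
 [190.0952  28.0051]]
-0.04612716639428823 0.05318650693957678
-0.045800016612734744 -0.0491020211220804
-0.04908707177382733 0.04097303240756197
-0.049721826293143576 -0.04037164834477861
-0.029581067643914657 0.03326876067794147
-0.0305707152113155 -0.0331546583675453
-0.02881776950976061 0.044344291182544696
-0.02904010832548695 -0.04306915495391087
0.043079285398402854 0.03458142810184318
0.030809635354617223 -0.031949434569574456
```

View pics/w10c.png

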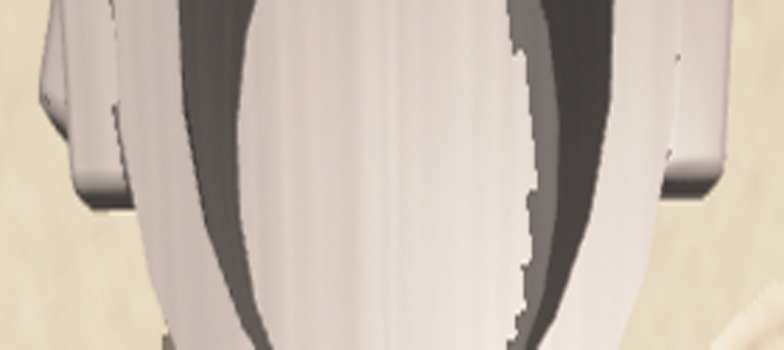

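```bash
python3 -m crank '[{"tx":0.002,"ty":-0.001,"tz":0,"ax":0,"ay":0,"az":-0.3,"gripper":-1},{"tx":0.007,"ty":-0.001,"tz":0,"ax":0,"ay":0,"az":-0.3,"gripper":-1},{"tx":0.012,"ty":-0.001,"tz":0,"ax":0,"ay":0,"az":-0.3,"gripper":-1},{"tx":0.017,"ty":-0.001,"tz":0,"ax":0,"ay":0,"az":-0.3,"gripper":-1},{"tx":0.022,"ty":-0.001,"tz":0,"ax":0,"ay":0,"az":-0.3,"gripper":-1},{"tx":0.025,"ty":-0.001,"tz":0,"ax":0,"ay":0,"az":-0.3,"gripper":-1},{"tx":0.025,"ty":-0.001,"tz":0,"ax":0,"ay":0,"az":-0.3,"gripper":-1},{"tx":0.025,"ty":-0.001,"tz":0,"ax":0,"ay":0,"az":-0.3,"gripper":-1}]'; python3 st.py 11 wrist scene
```

```text
time_s: 11.37
tcp_pos: [0.48, -0.2147, 0.0677]
eef_rot: [-3.12, 0.365, 0.0]
contact_force: [0.1, 0.8, -3.3]
opening: 0.272
[ 0.48   -0.2147  0.0677] yaw -13.330308867084328 moment [-0.0054  0.1947  0.0042]
fork s,lat,h -0.020518095738871662 5.3191702937740235e-05 0.004043094407471665 F fork -0.08873257856249028 0.8272001786212618 -3.3324170236879223
```

View pics/wrist11.png

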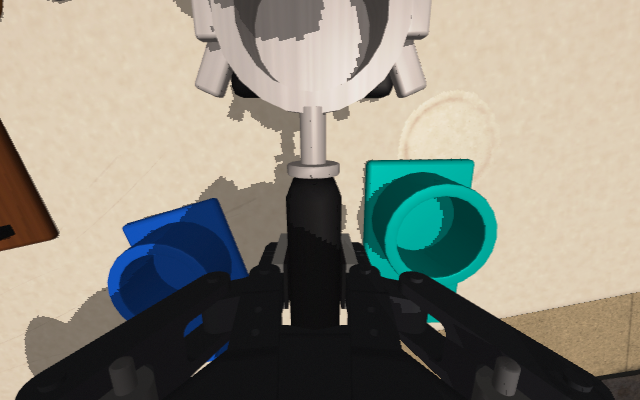

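View pics/scene11.png

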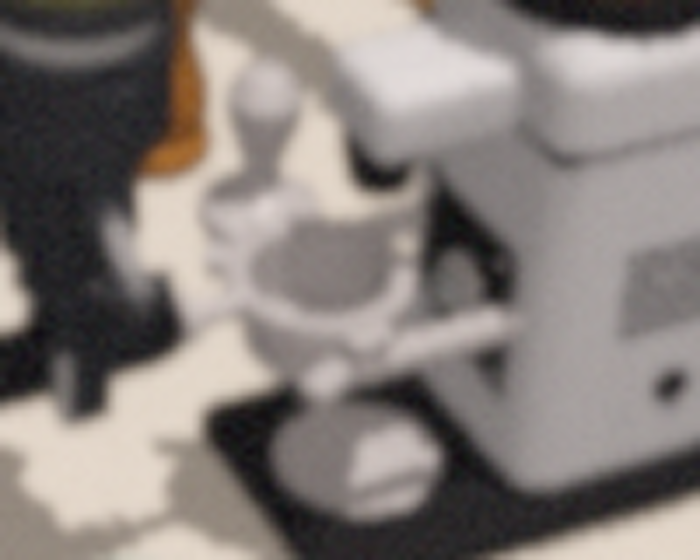

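```bash
python3 -m crank '[{"tx":0,"ty":0,"tz":0.001,"ax":0,"ay":0,"az":0,"gripper":-1},{"tx":0,"ty":0,"tz":0.002,"ax":0,"ay":0,"az":0,"gripper":-1},{"tx":0,"ty":0,"tz":0.003,"ax":0,"ay":0,"az":0,"gripper":-1},{"tx":0,"ty":0,"tz":0.003,"ax":0,"ay":0,"az":0,"gripper":-1},{"tx":0,"ty":0,"tz":0.003,"ax":0,"ay":0,"az":0,"gripper":-1}]'; python3 st.py 12;python3 -m crank '[{"tx":0,"ty":0,"tz":0.001,"ax":0,"ay":0,"az":0,"gripper":-1},{"tx":0,"ty":0,"tz":0.001,"ax":0,"ay":0,"az":0,"gripper":-1},{"tx":0,"ty":0,"tz":0.001,"ax":0,"ay":0,"az":0,"gripper":-1}]'; python3 st.py 12
```

```text
time_s: 11.88
tcp_pos: [0.4798, -0.2147, 0.0647]
eef_rot: [-3.12, 0.365, 0.0]
contact_force: [0.4, -0.2, -3.4]
opening: 0.275
[ 0.4798 -0.2147  0.0647] yaw -13.340906589857758 moment [ 0.0647  0.194  -0.0215]
fork s,lat,h -0.02068371482004889 2.442054273019054e-05 0.0010317152317605022 F fork 0.47254001902310294 -0.1132770085697157 -3.3819723795110836
time_s: 12.13
tcp_pos: [0.48, -0.2148, 0.0638]
eef_rot: [3.12, -0.365, 0.0]
contact_force: [0.1, -0.2, -3.3]
opening: 0.271
[ 0.48   -0.2148  0.0638] yaw -13.341955373634693 moment [-0.0201  0.1428  0.0491]
fork s,lat,h -0.020485490908766377 -5.153274513579003e-05 0.00023615030891678546 F fork 0.11713093576411668 -0.1796144677025591 -3.3236245669144164
```

Not touching yet; keep lowering in 1 mm steps.

```bash
for i in 1; do python3 -m crank '[{"tx":0,"ty":0,"tz":0.001,"ax":0,"ay":0,"az":0,"gripper":-1},{"tx":0,"ty":0,"tz":0.001,"ax":0,"ay":0,"az":0,"gripper":-1},{"tx":0,"ty":0,"tz":0.001,"ax":0,"ay":0,"az":0,"gripper":-1}]'; python3 st.py 13; done; python3 -m crank '[{"tx":0,"ty":0,"tz":0.001,"ax":0,"ay":0,"az":0,"gripper":-1},{"tx":0,"ty":0,"tz":0.001,"ax":0,"ay":0,"az":0,"gripper":-1},{"tx":0,"ty":0,"tz":0.001,"ax":0,"ay":0,"az":0,"gripper":-1}]'; python3 st.py 13 scene side
```

```text
time_s: 12.38
tcp_pos: [0.48, -0.2148, 0.0631]
eef_rot: [-3.12, 0.365, -0.001]
contact_force: [-0.7, -0.5, 1.6]
opening: 0.272
[ 0.48   -0.2148  0.0631] yaw -13.351601508103379 moment [0.0482 0.0191 0.042 ]
fork s,lat,h -0.020493131168674142 -0.00010666697628202371 -0.0004516839208077439 F fork -0.543135566213377 -0.5971954164760368 1.5514007908978154
time_s: 12.63
tcp_pos: [0.4801, -0.2147, 0.062]
eef_rot: [-3.12, 0.364, -0.001]
contact_force: [-2.4, 2.1, 4.6]
opening: 0.274
[ 0.4801 -0.2147  0.062 ] yaw -13.312234288578505 moment [ 0.193  -0.0806  0.1655]
fork s,lat,h -0.0204767831156691 0.0001415929405809686 -0.0015085781031181494 F fork -2.832628966973681 1.5270241299605396 4.63124570250196
```

View pics/side13.png

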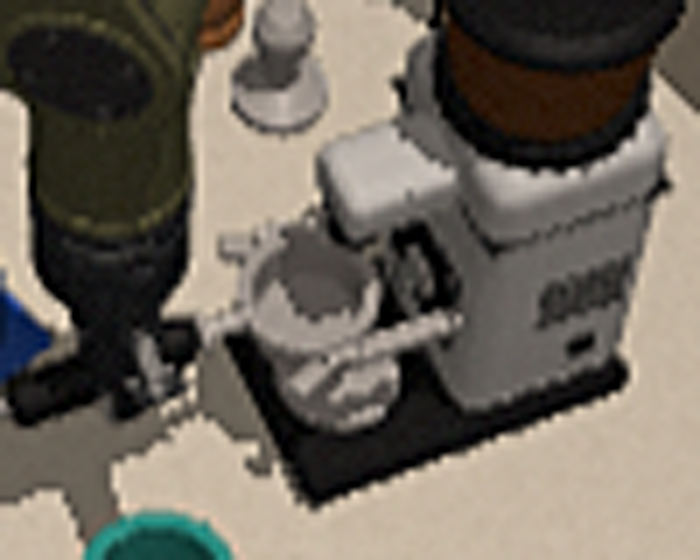

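```bash
python3 -m crank '[{"tx":0,"ty":0,"tz":-0.0008,"ax":0,"ay":0,"az":0,"gripper":-1},{"tx":0.003,"ty":0,"tz":-0.0008,"ax":0,"ay":0,"az":0,"gripper":-1},{"tx":0.006,"ty":0,"tz":-0.0008,"ax":0,"ay":0,"az":0,"gripper":-1},{"tx":0.009,"ty":0,"tz":-0.0008,"ax":0,"ay":0,"az":0,"gripper":-1},{"tx":0.012,"ty":0,"tz":-0.0008,"ax":0,"ay":0,"az":0,"gripper":-1},{"tx":0.014,"ty":0,"tz":-0.0008,"ax":0,"ay":0,"az":0,"gripper":-1}]'; python3 st.py 14;python3 -m crank '[{"tx":0.002,"ty":0,"tz":0,"ax":0,"ay":0,"az":0,"gripper":-1},{"tx":0.004,"ty":0,"tz":0,"ax":0,"ay":0,"az":0,"gripper":-1},{"tx":0.004,"ty":0,"tz":0,"ax":0,"ay":0,"az":0,"gripper":-1}]'; python3 st.py 14 wrist
```

```text
time_s: 13.23
tcp_pos: [0.4938, -0.2183, 0.0625]
eef_rot: [3.12, -0.365, -0.0]
contact_force: [-3.8, 0.7, 2.9]
opening: 0.273
[ 0.4938 -0.2183  0.0625] yaw -13.363125345781476 moment [-0.0262  0.3734 -0.0374]
fork s,lat,h -0.006226821681526184 -0.0003262599967138773 -0.0011384698692525341 F fork -3.8050723384780634 -0.21434681688907628 2.9004923069444724
time_s: 13.48
tcp_pos: [0.4982, -0.2192, 0.0625]
eef_rot: [3.12, -0.365, 0.001]
contact_force: [-2.3, 1.1, 1.1]
opening: 0.271
[ 0.4982 -0.2192  0.0625] yaw -13.336248643674042 moment [-0.0364  0.1722 -0.0217]
fork s,lat,h -0.0018388939158402843 -0.00010518278548411969 -0.0009926748705363225 F fork -2.4639122956710344 0.5172233702288216 1.064297986875966
```

View pics/wrist14.png

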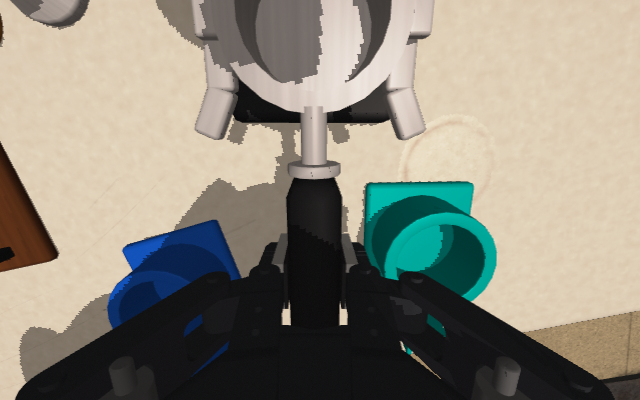

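```bash
python3 -m crank '[{"tx":0.001,"ty":0,"tz":-0.0004,"ax":0,"ay":0,"az":0,"gripper":-1},{"tx":0.001,"ty":0,"tz":-0.0004,"ax":0,"ay":0,"az":0,"gripper":-1}]' >/dev/null; python3 st.py 15|tail -1
python3 -m crank '[{"tx":0.001,"ty":0,"tz":0,"ax":0,"ay":0,"az":0,"gripper":-1},{"tx":0.001,"ty":0,"tz":0,"ax":0,"ay":0,"az":0,"gripper":-1}]' >/dev/null; python3 st.py 15|tail -1
python3 -m crank '[{"tx":0.001,"ty":0,"tz":0,"ax":0,"ay":0,"az":0,"gripper":-1},{"tx":0.001,"ty":0,"tz":0,"ax":0,"ay":0,"az":0,"gripper":-1}]' >/dev/null; python3 st.py 15|tail -1
python3 -m crank '[{"tx":0.001,"ty":0,"tz":0,"ax":0,"ay":0,"az":0,"gripper":-1},{"tx":0.001,"ty":0,"tz":0,"ax":0,"ay":0,"az":0,"gripper":-1}]' >/dev/null; python3 st.py 15|tail -1
python3 -m crank '[{"tx":0.001,"ty":0,"tz":0,"ax":0,"ay":0,"az":0,"gripper":-1},{"tx":0.001,"ty":0,"tz":0,"ax":0,"ay":0,"az":0,"gripper":-1}]' >/dev/null; python3 st.py 15|tail -1
```

```text
fork s,lat,h -0.001111081531598631 5.095705827442344e-05 -0.0006923139796902872 F fork -1.4823394450597815 -0.9901936199948148 -0.9823121551335177
fork s,lat,h -0.00034452636122416413 0.00013089307932679037 -0.0007374428419850421 F fork -1.143021927694306 -0.8040049895657143 -0.14058009088395693
fork s,lat,h 0.0006377576197574351 0.00019042112269172806 -0.0006845959279253439 F fork -0.8439619002355717 0.32028679891273815 -0.6161431161674678
fork s,lat,h 0.001695738967172243 0.0001359047777351828 -0.0006359111872072248 F fork -0.9479755614352512 -0.5141535493826885 -1.2604795865853498
fork s,lat,h 0.0024352363415520834 9.694703195019881e-05 -0.0007016220372150356 F fork -1.781471901462656 -0.16658101463600647 -0.28127210438921363
```

```bash
python3 -m crank '[{"tx":0.001,"ty":0,"tz":0,"ax":0,"ay":0,"az":0,"gripper":-1},{"tx":0.001,"ty":0,"tz":0,"ax":0,"ay":0,"az":0,"gripper":-1}]' >/dev/null; python3 st.py 15|tail -1
python3 -m crank '[{"tx":0.001,"ty":0,"tz":0,"ax":0,"ay":0,"az":0,"gripper":-1},{"tx":0.001,"ty":0,"tz":0,"ax":0,"ay":0,"az":0,"gripper":-1}]' >/dev/null; python3 st.py 15|tail -1
python3 -m crank '[{"tx":0.001,"ty":0,"tz":0,"ax":0,"ay":0,"az":0,"gripper":-1},{"tx":0.001,"ty":0,"tz":0,"ax":0,"ay":0,"az":0,"gripper":-1}]' >/dev/null; python3 st.py 15|tail -1
python3 -m crank '[{"tx":0.001,"ty":0,"tz":0,"ax":0,"ay":0,"az":0,"gripper":-1},{"tx":0.001,"ty":0,"tz":0,"ax":0,"ay":0,"az":0,"gripper":-1}]' >/dev/null; python3 st.py 15 scene wrist|tail -1
```

```text
fork s,lat,h 0.0024706328781812477 0.0001507553871940264 -0.0009432215104546587 F fork -4.996880874081127 0.42368398827570036 2.5996402246008676
fork s,lat,h 0.002985125653058169 0.0001632111846426524 -0.0010453126223727571 F fork -4.94829068075116 -0.48186517490290515 3.737212049135711
fork s,lat,h 0.0036773159581925336 0.00012705584262030195 -0.0010861627082892483 F fork -6.358548787312808 0.5342739030963083 3.7850615211094554
fork s,lat,h 0.004407544649119953 0.00011025052406931577 -0.0011511899411085769 F fork -6.873359576556619 1.071824218047325 3.7444803421659145
```

View pics/scene15.png

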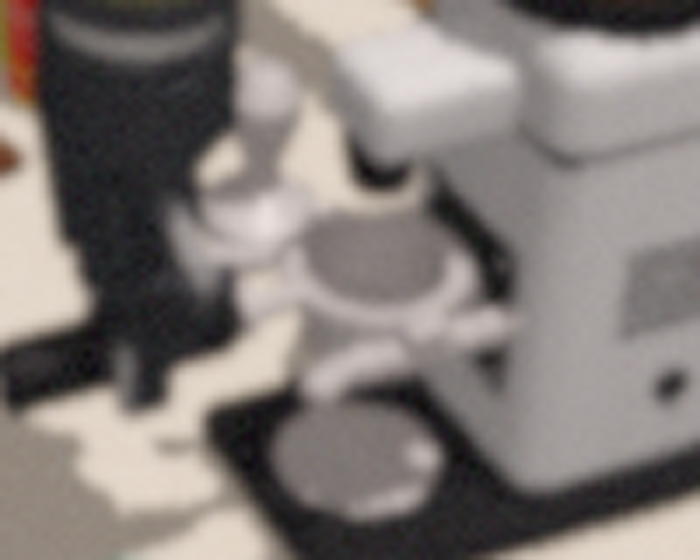

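View pics/wrist15.png

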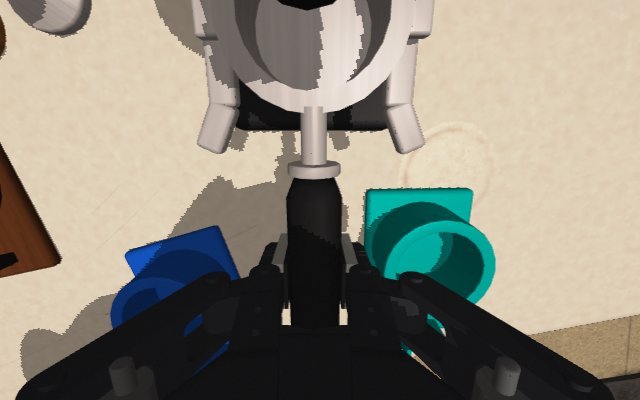

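```bash
python3 -m crank '[{"tx":0.001,"ty":0,"tz":-0.0004,"ax":0,"ay":0,"az":0,"gripper":-1},{"tx":0.002,"ty":0,"tz":-0.0004,"ax":0,"ay":0,"az":0,"gripper":-1},{"tx":0.003,"ty":0,"tz":-0.0004,"ax":0,"ay":0,"az":0,"gripper":-1},{"tx":0.004,"ty":0,"tz":-0.0004,"ax":0,"ay":0,"az":0,"gripper":-1},{"tx":0.004,"ty":0,"tz":-0.0004,"ax":0,"ay":0,"az":0,"gripper":-1},{"tx":0.004,"ty":0,"tz":-0.0004,"ax":0,"ay":0,"az":0,"gripper":-1}]' >/dev/null; python3 st.py 16 wrist scene side
```

```text
[ 0.5077 -0.2211  0.0631] yaw -13.371396053864716 moment [ 0.2365  1.069  -0.0489]
fork s,lat,h 0.008121814745819333 0.00010927221220931221 -0.0010186639576878626 F fork -6.754876676293774 0.6513992391092208 3.021295771452177
```

```bash
python3 - <<'E'
from h import *
ims=[load(f)['image'][0:190,180:450] for f in ('wr11.npz','wr16.npz')]
cv2.imwrite('pics/cmp16.png',cv2.resize(np.hstack(ims),None,fx=1.48,fy=3,interpolation=cv2.INTER_CUBIC))
E
```

```text
(no output)
```

View pics/cmp16.png

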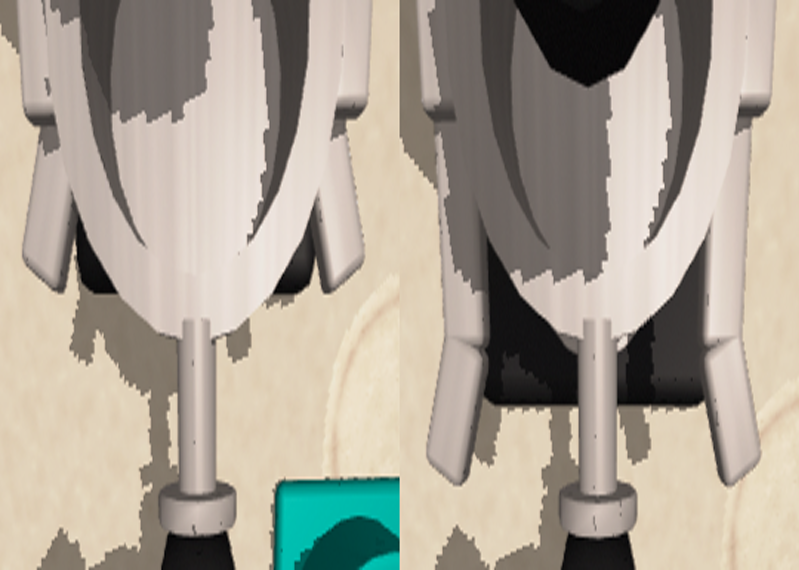

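View pics/side16.png

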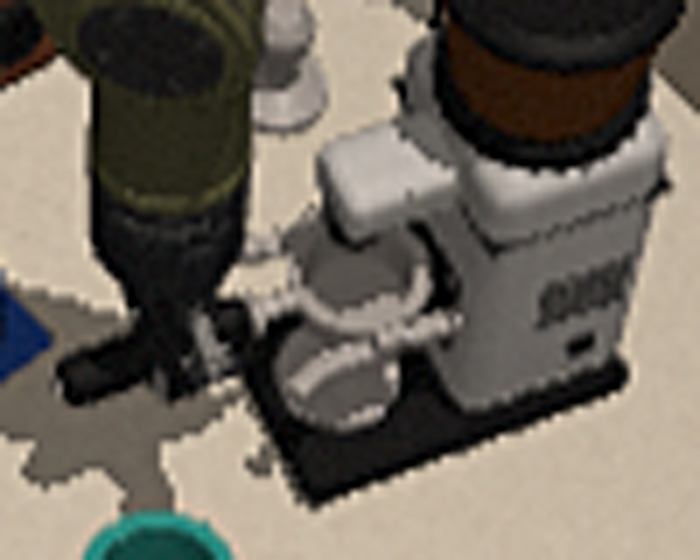

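```bash
python3 - <<'E'
from h import *
from bench import r
o=r.observe();M=R.from_rotvec(o['eef_rot']).as_matrix();W=load('wr16.npz')
for p in [(238.5,114.7),(384.4,113.7)]:
    b=M.T@(onz(W,p,.115)-o['tcp_pos']);print(b,'rim s',.1092-b[0]-.030)
E
python3 -m crank '[{"tx":0.001,"ty":0,"tz":-0.0003,"ax":0,"ay":0,"az":0,"gripper":-1},{"tx":0.002,"ty":0,"tz":-0.0003,"ax":0,"ay":0,"az":0,"gripper":-1},{"tx":0.002,"ty":0,"tz":-0.0003,"ax":0,"ay":0,"az":0,"gripper":-1},{"tx":0.002,"ty":0,"tz":-0.0003,"ax":0,"ay":0,"az":0,"gripper":-1}]' >/dev/null; python3 st.py 17 
python3 -m crank '[{"tx":0,"ty":0,"tz":0,"ax":0,"ay":0,"az":0,"gripper":-1},{"tx":0,"ty":0,"tz":0,"ax":0,"ay":0,"az":0,"gripper":-1}]' >/dev/null; python3 st.py 17 wrist
```

```text
[ 0.0717 -0.0331 -0.0522] rim s 0.007542960371211133
[ 0.072   0.0299 -0.0523] rim s 0.007154374320367141
[ 0.5097 -0.2216  0.0632] yaw -13.365127969214331 moment [ 0.27    1.0218 -0.0038]
fork s,lat,h 0.010187231449619832 7.176525882925396e-05 -0.0008479773907530547 F fork -6.556270910058232 0.3525814100300499 0.32187148182301184
[ 0.5097 -0.2216  0.0632] yaw -13.360801908009503 moment [0.1609 1.0713 0.0575]
fork s,lat,h 0.010196157387837773 0.0001314779922933808 -0.0008495153288185925 F fork -6.762623184241047 -0.15113609579499165 0.893883708640001
```

```bash
python3 -m crank '[{"tx":0,"ty":0,"tz":0,"ax":0,"ay":0,"az":0,"gripper":-1},{"tx":0,"ty":0,"tz":0,"ax":0,"ay":0,"az":0,"gripper":-1},{"tx":0,"ty":0,"tz":0,"ax":0,"ay":0,"az":0,"gripper":-1},{"tx":0,"ty":0,"tz":0,"ax":0,"ay":0,"az":0,"gripper":-1},{"tx":0,"ty":0,"tz":0,"ax":0,"ay":0,"az":0,"gripper":-1},{"tx":0,"ty":0,"tz":0,"ax":0,"ay":0,"az":0,"gripper":-1}]'; python3 st.py 18 wrist side; python3 - <<'E'
from bench import r
from h import *
F=[]
for i in range(8):
    d=r.capture('scene');F.append(r.observe()['contact_force'])
print(np.mean(F,0),np.linalg.norm(np.mean(F,0)[:2]))
cv2.imwrite('pics/scene18.png',d['image'])
E
```

```text
time_s: 16.83
tcp_pos: [0.5097, -0.2216, 0.0632]
eef_rot: [-3.119, 0.365, 0.007]
contact_force: [-6.6, 1.7, 1.1]
opening: 0.271
[ 0.5097 -0.2216  0.0632] yaw -13.367324075430888 moment [ 0.2147  1.0873 -0.0416]
fork s,lat,h 0.010174208016450257 0.00010831308751475231 -0.0008558350949475491 F fork -6.85599659321353 0.10466885082013794 1.051218773485626
[-6.2607  1.2912  1.1023] 6.392509752137123
```

View pics/scene18.png

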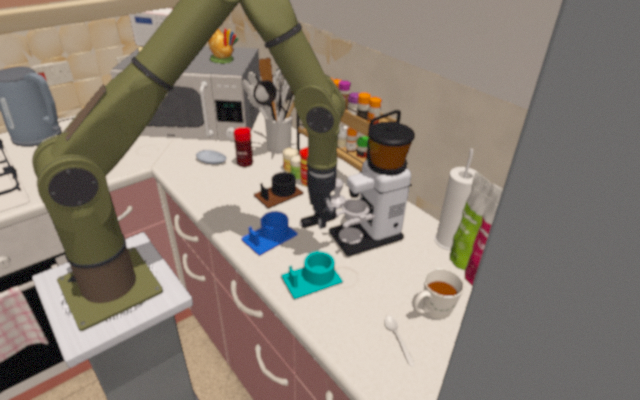

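View pics/wrist18.png

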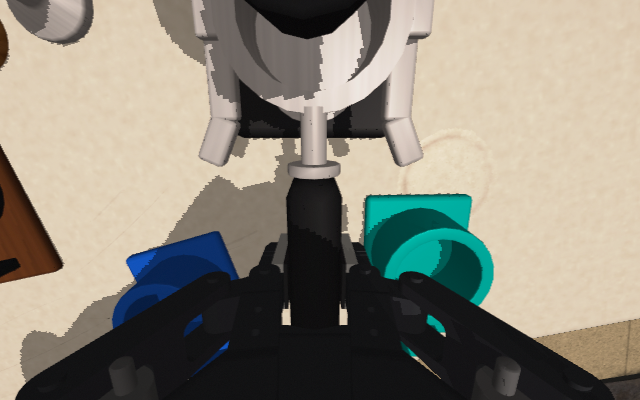

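```bash
python3 -c "
from bench import r
print(r.finish_job())
o=r.observe();print(o['time_s'],o['tcp_pos'],o['contact_force'],o['opening'])"
```

```text
the job is handed in; nothing more can be done
None
the job is handed in; nothing more can be done
```

I lifted the portafilter straight out of the brown stand, set its rim on the two fork prongs and pushed it in. I handed the job in at about 17 s, still holding the handle with the button pressed.

**Button travel:** about 7.8 mm, counted from where the force stepped from about 1–2 N to 5 N. The other two checks disagree somewhat:
- The push averaged 6.4 N, with single readings up to 6.9 N. That would be about 7 mm if there is no rim friction.
- The prong bend in the wrist picture suggested nearer 9.4 mm.

All three are short of the 12 mm stop.

**Fit and grip:** the rim met the prongs at the predicted height and the cup sat centred in the fork. The tool pose, force and grip (opening 0.27) stayed steady over the last second before I handed in, and no slip or tilt of the cup showed. The arm deflected by under about 0.5° of pitch under the push.

**First grasp missed:** the real fingertips sit about 40 mm above the reported tool point, so the fingers shut just above the handle. They touched nothing, and I gripped it on the second try after going lower.

**Bystanders:** the mug and coffee jar look unmoved in the last scene picture. The arm largely hid the tamper there. It showed in place in the earlier side picture, and I did not see the arm touch it.

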